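Load the counting cell into the reader

ROBOT

A 6-joint arm with a two-finger parallel gripper is mounted at the origin on the work surface. World frame = base frame: x ahead of the robot, y to its left, z up, the work surface at z = 0. Lengths are in m, angles in rad, forces in N, time in s.
With the tool pointing down it reaches from about 0.35 to 0.775 m from the base axis. Payload 7.3 kg.
Tool frame: the origin (TCP) lies at the very end of the fingers, on their centre line; the grasp point (between the pads) lies 19 mm behind it (robot.hold_point_z is the distance from the TCP to the grasp point, in m); z points along the fingers, y is the direction in which the jaws open and shut (so a half turn about z gives the same grasp; the last joint's range is limited). The gripper opens to 92 mm and grips with 3 to 60 N. Pads are 19 mm wide; open, the fingers measure 130 mm over their backs; the gripper's body (75 mm by 190 mm) begins 47 mm behind the grasp point.
Start: joints at [-1.491, 0.342, 1.524, -0, 1.275, -0.146], TCP at [0.118, -0.512, 0.227] pointing down, gripper open.
Joint ranges: [-2.53, 2.53], [-0.77, 2.02], [0.04, 2.7], [-1, 4.14], [0.28, 2.66], [-3.11, 3.11]. Speed limits (rad/s): [2.57, 2.57, 3.14, 3.14, 3.14, 3.14].

INTERFACE

Orientations are given as [roll, pitch, yaw] about the fixed x, y, z axes, in that order (R = Rz(yaw) Ry(pitch) Rx(roll)).
In Python, from cell import monitor, viewer, robot gives the robot as it stands.
- The arm moves only by the tool move_arm, never from a script. Its argument "deltas" is a list of rows, each an object of numbers: "x", "y", "z": the shift along the tool's x, y, z in m; "wx", "wy", "wz": the turn, a rotation vector about the tool's x, y, z in degrees; "hand": the opening, from 0 (shut) to 1 (fully open). In form: [{"x": .., "y": .., "z": .., "wx": .., "wy": .., "wz": .., "hand": ..}, ...]. A call has 1 to 8 rows; each row is the pose to reach, as a shift and turn from the pose commanded when the call began, along the tool's axes at that moment; what a row does not reach only later rows make up. A row lasts 1/8 s, in which the tool goes at most 62.5 mm and 10.7 degrees, less where a joint would pass 70% of its speed; a pose out of reach is approached as far as the arm can. A call with a gripper value outside its range is refused whole. The fingers move at their own pace and stop on an object; "grip_force" is the grip in N (left out, the last holds). Time passes only in rows, so rows that repeat a pose let the fingers close. It gives the time, the measured TCP pose, the force and the opening at its end, in the units of the state.
- monitor.observe(): the state, without advancing time (a new reading comes with each control period).
- viewer.read_camera(name): name is "scene" or "top" or "wrist"; returns the picture (420x560x3 uint8, red, green, blue); there is no depth.
- viewer.camera_params(name): a dict with "camera_matrix" (3x3 intrinsics, pixels), "R" (3x3) and "t" (3): a world point X has camera coordinates R X + t. Camera axes: x right, y down, z forward; pixel columns grow to the right and rows downward; lengths in m; the calibration is good to about 2 mm. The wrist camera is an equidistant fisheye: a pixel r from the principal point sees the ray r / f radians off the axis. A picture is of the moment at which its call begins: read the wrist's pose just before it. camera_params takes no time and is no camera call; for the wrist camera it gives the pose at the moment of the call.
- robot.hand_in(): hands the job in, once; it reports no verdict.
The state is a dict: "time": time; "qpos": joint angles; "qvel": joint speeds; "joint_efforts": joint torques, N m; "tool_pos": TCP position; "tool_rot": TCP orientation; "contact_force": force on the tool from outside, world axes, zero at the start; "torque": the same for the moment, N m; "opening": finger opening in m.
Only numpy, scipy, OpenCV 4.12 (cv2) and the standard library are available. Lean on these libraries where they do the work, as an engineer would, in place of code of your own. Each camera call takes 0.05 s, during which the arm holds its last target. There are 200 camera calls.

TASK

Load the glass counting cell from the slide warmer into the cell reader. Touch it gently with a fingertip and, pressing only lightly, slide it up its lane until about a third of its length overhangs the warmer's open front edge; then pinch that end by its two long sides, lift it off and lay it flat in the reader's open tray, down between the locating lugs. Let go and gently push the tray fully home, leaving everything else on the bench where it is.

Things in the scene. Friction and masses are not known exactly. Their poses are not given: they have to be found in the camera images.
- cell_center (a point): centre (half-way up) of the glass counting cell: pale glass plate 76 mm long (its x), 40 wide (y), 4 thick (z up), 28 g, the widest of three glass pieces on the warmer, with a rim round a ruled chamber (treat the top as flat). Slides easily on the deck (friction 0.25). Cracks if pressed on it with over 25 N: touch down at a few mm/s; 3 to 8 N are plenty. Tips off if more than half overhangs.
- cell: the same cell, origin at the centre of its underside. At the start it lies on the deck in one of the three lanes, any one, length along the lane, 3 to 7 mm from the rear fence and 1.5 to 3.5 mm from the ribs, so neither its sides nor its back can be reached there
- lane_edge (a point): middle of the open front edge of the warmer's three lanes, at the height of their surface there. x points level inwards, y along the edge, z up. From the edge the lanes slope down (3 to 5 degrees) to a rear fence 145 mm in. Lane centre lines at y = -48, 0, +48 mm; lanes 45 mm wide; ribs between them and fence 5 mm high, 3 to 4 wide. The space before and below the edge is free.
- warmer: slide warmer, a fixed white box 190 (x) x 260 (y) mm with a dark flat deck, its front edge 60 mm above the origin (centre of the underside; levelling feet raise it 0 to 10 mm off the bench) and sloping down away from it. On the -y side of the lanes is a strip with a dial 12 mm high
- pocket (a point): where the centre (half-way up) of the cell lies when seated in the reader's tray; moves with the tray. x points along the tray's travel into the reader, y across, z up. The cell's length goes along x (either end first). The bed, 2 mm below this point and 46 mm above the bench, is a tongue 30 mm wide, narrower than the cell: fingers have free room beside and below it
- lug_inner (a point): on the bed, middle of the inner end lug; axes as the pocket's. Lugs stand 6 mm above the bed. Inner end: two side lugs, 45 mm apart, 22 mm long (20 to 42 mm inward of the pocket point), and an end lug 41 mm inward. Front: one end lug 18 mm wide, 41 mm outward. The seated cell has 2.5 mm of play to each side and 3 mm at each end
- tray_front (a point): middle of the outer face of the tray's upright front plate, 110 mm wide, 36 high, 8 thick (its inner face is 22 mm from the front end of a seated cell, its top 15 mm above a seated cell's); x points into the reader. Push here along +x to shut the tray: about 2 N, more at speed; it stops rigidly when home. Over 40 N on the tray, pushing or pressing down, damages it
- tray (a joint): how far the tray is out, m: 0 = fully home (front plate against the reader's face), 0.110 to 0.119 at the start; it stays where it is left. The reader is a fixed white cabinet 220 mm deep, 250 wide; its front 75 mm is a low deck 76 mm high over the tray slot, behind it a housing 146 mm high with a sloping screen
- slide_a_c (a point): centre of a plain glass slide, 76 x 26 x 2 mm, lying in another lane; not to be moved
- slide_b_c (a point): centre of a second plain glass slide, 76 x 26 x 2 mm, lying in another lane; not to be moved
- tube_rack: wire rack of capped test tubes, 256 x 70 mm, 143 mm high, to the right; leave alone (origin under its centre)
- petri_stack: stack of three Petri dishes, 90 mm across, 48 mm high, behind and between warmer and reader; leave alone (origin under its centre)
- wash_bottle: white wash bottle 64 mm across, 150 mm high, at the right; leave alone (origin under its centre)
- beaker: glass beaker 72 mm across, 85 mm high, behind the warmer; leave alone (origin under its centre)
Mind the look-alikes: they are no part of the job. Leave any purple look-alike of the cell alone.

How it is judged:
By the outcome, as a careful person would: the job done as asked, in the order asked, and still so for the second after the job is handed in, with the robot touching nothing.
It also fails if it takes over 72 s, if anything falls off the work surface, if the arm or the gripper's body presses on something with over 40 N, if the wrist force passes 120 N, or if a joint passes its speed limit or range.

## Working session

There is one attempt and no reset: what is moved stays moved. The work goes in short steps, Python scripts to look and compute and a tool call to move; the robot and the scene stay as the last step left them, time stands still between calls to the robot, and variables do not carry over. Pictures are saved under pics/ and viewed, about 8 in all and at most 12, crops included, and the job is handed in when it is done.

Besides the shell and the picture viewer there is one more tool, called after "Call:" as name([rows], argument=value, ...), one row to a line, values as JSON. move_arm: Moves the arm, as the interface text tells. Its arguments: {"type":"object","properties":{"deltas":{"type":"array","items":{"type":"object","properties":{"x":{"type":"number"},"y":{"type":"number"},"z":{"type":"number"},"wx":{"type":"number"},"wy":{"type":"number"},"wz":{"type":"number"},"hand":{"type":"number"}}}},"grip_force":{"type":"number"}},"required":["deltas"]}

```bash
mkdir -p pics; ls; python3 - <<'E'
from cell import monitor, viewer, robot
import cv2, numpy as np
s=monitor.observe(); print(s)
ims=[]
for n in ("scene","top"):
    im=viewer.read_camera(n); cv2.imwrite(f"pics/{n}0.png",im[...,::-1]); 
    p=viewer.camera_params(n); print(n,p)
    ims.append(im)
print(robot.hold_point_z)
E
```

```text
pics
{'time': 0.0, 'qpos': array([-1.49096117e+00,  3.42723406e-01,  1.52499506e+00, -1.77978000e-05,
        1.27539813e+00, -1.45994083e-01]), 'qvel': array([-0.00019125,  0.00141461, -0.00054935, -0.00155574,  0.00094072,
        0.00108182]), 'joint_efforts': array([ 1.78129805e-03, -4.31234694e+01, -2.44226378e+01,  7.20161665e-02,
        5.59142022e-02, -1.54398749e-04]), 'tool_pos': array([ 0.11754249, -0.51126425,  0.22605227]), 'tool_rot': array([-3.14008245e+00, -2.04858371e-04,  2.25834279e-01]), 'contact_force': array([-0.77411004, -0.17853067, -0.64092447]), 'torque': array([-0.07165172,  0.04412101, -0.00872938]), 'opening': 0.09215487604489175}
scene {'camera_matrix': array([[515.64286072,   0.        , 284.31981518],
       [  0.        , 515.64286072, 202.73409878],
       [  0.        ,   0.        ,   1.        ]]), 'R': array([[ 0.7326803 ,  0.68042197, -0.014336  ],
       [ 0.54167497, -0.59577115, -0.5929966 ],
       [-0.41202889,  0.42671147, -0.80507733]]), 't': array([-0.3759814 , -0.30090044,  1.89093398])}
top {'camera_matrix': array([[406.94416177,   0.        , 276.14570737],
       [  0.        , 406.94416177, 205.89432356],
       [  0.        ,   0.        ,   1.        ]]), 'R': array([[-0.01488085, -0.99979514, -0.01371979],
       [-0.99289364,  0.01639561, -0.11787029],
       [ 0.11807108,  0.01186828, -0.99293422]]), 't': array([-0.0336702 ,  0.5966539 ,  1.05082693])}
0.0188
```

View pics/top0.png

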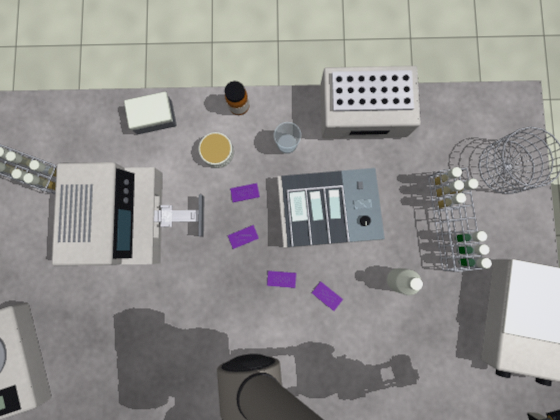

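View pics/scene0.png

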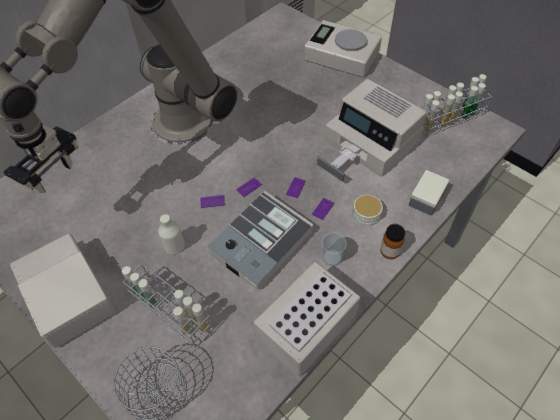

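Top view: the warmer is around px (330,208) with its open edge toward the robot and the dial at (365,221). Three glass pieces lie in the lanes at about (298,205), (317,205) and (335,205). The reader tray is at about (180,216), with its front plate at (200,216). The purple look-alikes lie outside the warmer. I'll enlarge the lanes and the tray.

```bash
cat > h.py <<'E'
from cell import monitor, viewer, robot
import cv2, numpy as np
from scipy.spatial.transform import Rotation as Ro
def ray(p,uv,fish=False):
    K=p["camera_matrix"]; a=(uv[0]-K[0,2])/K[0,0]; b=(uv[1]-K[1,2])/K[1,1]
    if fish:
        r=np.hypot(a,b); s=np.sin(r)/max(r,1e-9); d=np.array([a*s,b*s,np.cos(r)])
    else: d=np.array([a,b,1.])
    R=p["R"]; return -R.T@p["t"], R.T@d
def onplane(p,uv,z,fish=False):
    c,d=ray(p,uv,fish); return c+d*(z-c[2])/d[2]
def proj(p,X,fish=False):
    K=p["camera_matrix"]; q=p["R"]@np.asarray(X)+p["t"]
    if fish:
        r=np.hypot(q[0],q[1]); th=np.arctan2(r,q[2]); q=np.array([q[0]/r*th,q[1]/r*th,1])
    q=q/q[2] ; return K[0,0]*q[0]+K[0,2],K[1,1]*q[1]+K[1,2]
def tri(p1,u1,f1,p2,u2,f2):
    c1,d1=ray(p1,u1,f1); c2,d2=ray(p2,u2,f2)
    s=np.linalg.lstsq(np.c_[d1,-d2],c2-c1,rcond=None)[0]
    a=c1+d1*s[0]; b=c2+d2*s[1]; return (a+b)/2,np.linalg.norm(a-b)
E
python3 - <<'E'
import cv2, numpy as np
t=cv2.imread("pics/top0.png"); s=cv2.imread("pics/scene0.png")
a=cv2.resize(t[160:255,265:395],None,fx=6,fy=6,interpolation=cv2.INTER_CUBIC)
cv2.imwrite("pics/c1.png",a)
b=cv2.resize(t[180:250,140:220],(400,350),interpolation=cv2.INTER_CUBIC)
c=cv2.resize(s[185:290,205:320],(400,365),interpolation=cv2.INTER_CUBIC)
o=np.zeros((365,800,3),np.uint8); o[:350,:400]=b; o[:,400:]=c; cv2.imwrite("pics/c2.png",o)
E
```

```text
(no output)
```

View pics/c1.png

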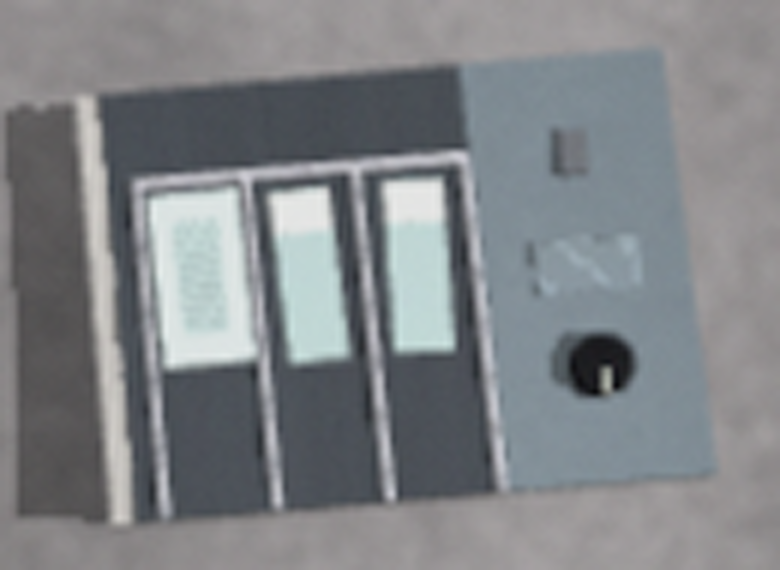

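View pics/c2.png

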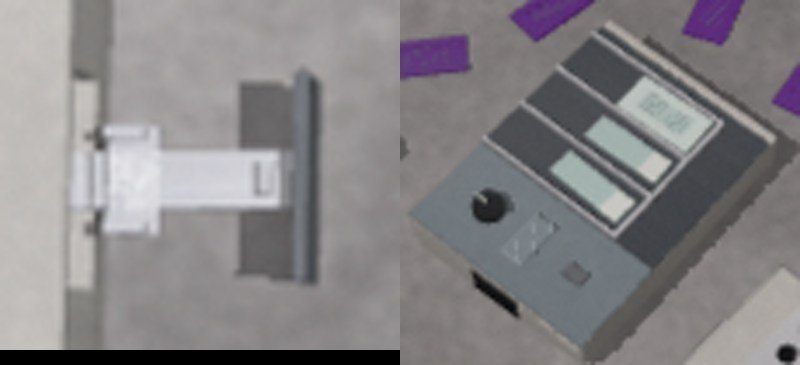

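The cell is the left-lane piece at top px (298,206), the widest, with a rim and a ruled grid. The other two, at (317,206) and (335,206), are plain slides with frosted ends. Next I'll triangulate the rib ends, cell corners and tray points from the two views.

```bash
python3 - <<'E'
from h import *
pt=viewer.camera_params("top"); ps=viewer.camera_params("scene")
T=lambda u,v:(265+u/6-.4,160+v/6-.4)
S=lambda u,v:(205+(u-400)/3.478-.4,185+v/3.478-.4)
B=lambda u,v:(140+u/5-.4,180+v/5-.4)
A=[("rib0f",(165,517),(600,33)),("rib1f",(278,508),(560,68)),("rib2f",(390,500),(525,102)),("rib3f",(504,490),(487,138)),
("rib0r",(140,182),(722,121)),("rib3r",(462,157),(614,231)),
("c_fl",(165,368),(652,75)),("c_fr",(252,357),(619,103)),("c_rr",(240,188),(687,144)),("c_rl",(150,196),(717,120))]
P={}
for n,a,b in A:
    P[n],e=tri(pt,T(*a),0,ps,S(*b),0); print(n,P[n].round(4),round(e*1e3,1), onplane(pt,T(*a),.065 if n.endswith('f') else .058).round(4))
print("cell",np.mean([P[k] for k in P if k[0]=='c'],0))
for z,pts in ((.048,[(78,190),(105,127),(158,127),(158,232),(105,232),(253,178),(275,178),(278,207)]),(.075,[(295,70),(295,282),(318,80),(318,282)])):
    for q in pts: print(z,q,onplane(pt,B(*q),z).round(4))
E
```

```text
rib0f [ 0.4909 -0.0805  0.0667] 6.1 [ 0.4889 -0.0827  0.065 ]
rib1f [ 0.4928 -0.1301  0.066 ] 2.3 [ 0.492  -0.1311  0.065 ]
rib2f [ 0.496  -0.1773  0.0666] 3.9 [ 0.4947 -0.1789  0.065 ]
rib3f [ 0.4994 -0.2258  0.0675] 3.8 [ 0.4982 -0.2276  0.065 ]
rib0r [ 0.6348 -0.0741  0.0624] 1.6 [ 0.635  -0.0748  0.058 ]
rib3r [ 0.6429 -0.2152  0.0617] 0.3 [ 0.6436 -0.2157  0.058 ]
c_fl [ 0.5551 -0.0815  0.0633] 6.8 [ 0.5533 -0.0842  0.058 ]
c_fr [ 0.5572 -0.1212  0.0647] 1.0 [ 0.5575 -0.1219  0.058 ]
c_rr [ 0.6311 -0.1163  0.0694] 4.0 [ 0.6316 -0.1185  0.058 ]
c_rl [ 0.6297 -0.0772  0.0619] 4.8 [ 0.6287 -0.0791  0.058 ]
cell [ 0.59329631 -0.09904546  0.06483992]
0.048 (78, 190) [0.5687 0.2763 0.048 ]
0.048 (105, 127) [0.6019 0.2627 0.048 ]
0.048 (158, 127) [0.6015 0.2345 0.048 ]
0.048 (158, 232) [0.5458 0.2336 0.048 ]
0.048 (105, 232) [0.5463 0.2616 0.048 ]
0.048 (253, 178) [0.5735 0.1838 0.048 ]
0.048 (275, 178) [0.5734 0.1722 0.048 ]
0.048 (278, 207) [0.558  0.1705 0.048 ]
0.075 (295, 70) [0.6266 0.1565 0.075 ]
0.075 (295, 282) [0.5172 0.1557 0.075 ]
0.075 (318, 80) [0.6212 0.1446 0.075 ]
0.075 (318, 282) [0.517  0.1439 0.075 ]
```

Call:
move_arm([
  {"x":0.03,"y":-0.019,"z":-0.005,"wz":1,"hand":0},
  {"x":0.08,"y":-0.051,"z":-0.01,"wz":3,"hand":0},
  {"x":0.13,"y":-0.083,"z":-0.024,"wz":5,"hand":0},
  {"x":0.18,"y":-0.115,"z":-0.024,"wz":7,"hand":0},
  {"x":0.23,"y":-0.147,"z":-0.024,"wz":9.6,"hand":0},
  {"x":0.28,"y":-0.179,"z":-0.024,"wz":9.6,"hand":0},
  {"x":0.33,"y":-0.211,"z":-0.024,"wz":9.6,"hand":0},
  {"x":0.38,"y":-0.243,"z":-0.024,"wz":9.6,"hand":0},
])

```text
schema error: expected keys x, y, z, wx, wy, wz, hand
```

```bash
cat >> h.py <<'E'
def goto(P,rpy):
    s=monitor.observe(); R=Ro.from_euler("xyz",s["tool_rot"])
    d=R.inv().apply(np.array(P)-s["tool_pos"]); w=(R.inv()*Ro.from_euler("xyz",rpy)).as_rotvec(degrees=True)
    print("t",round(s["time"],2),"pos",s["tool_pos"].round(4),"rot",s["tool_rot"].round(4),"j6",s["qpos"][5].round(2),"F",s["contact_force"].round(2)); print("d",d.round(4),"w",w.round(2))
E
python3 -c "
from h import *
goto([.52,-.10,.25],[np.pi,0,.058])"
```

```text
t 0.1 pos [ 0.1175 -0.5113  0.2261] rot [-3.1403e+00 -2.0000e-04  2.2580e-01] j6 -0.15 F [-0.03  0.44  0.2 ]
d [ 0.4844 -0.3108 -0.0234] w [-0.08 -0.    9.62]
```

All keys are required.

Call:
move_arm([
  {"x":0.03,"y":-0.019,"z":-0.005,"wx":0,"wy":0,"wz":1,"hand":0},
  {"x":0.08,"y":-0.051,"z":-0.01,"wx":0,"wy":0,"wz":3,"hand":0},
  {"x":0.13,"y":-0.083,"z":-0.024,"wx":0,"wy":0,"wz":5,"hand":0},
  {"x":0.18,"y":-0.115,"z":-0.024,"wx":0,"wy":0,"wz":7,"hand":0},
  {"x":0.23,"y":-0.147,"z":-0.024,"wx":0,"wy":0,"wz":9.6,"hand":0},
  {"x":0.28,"y":-0.179,"z":-0.024,"wx":0,"wy":0,"wz":9.6,"hand":0},
  {"x":0.33,"y":-0.211,"z":-0.024,"wx":0,"wy":0,"wz":9.6,"hand":0},
  {"x":0.38,"y":-0.243,"z":-0.024,"wx":0,"wy":0,"wz":9.6,"hand":0},
], grip_force=10)

```text
time: 1.1
tool_pos: [0.4345, -0.1881, 0.2506]
tool_rot: [3.141, 0.0, 0.058]
contact_force: [0.3, -1.1, 0.4]
opening: 0.0164
```

```bash
python3 -c "
from h import *
goto([.52,-.10,.25],[np.pi,0,.058])"
```

```text
t 1.1 pos [ 0.4345 -0.1881  0.2506] rot [3.1415e+00 1.0000e-04 5.8200e-02] j6 0.94 F [ 0.3  -1.08  0.43]
d [ 0.0904 -0.083   0.0006] w [0.01 0.01 0.01]
```

Call:
move_arm([
  {"x":0.04,"y":-0.037,"z":0,"wx":0,"wy":0,"wz":0,"hand":0},
  {"x":0.075,"y":-0.07,"z":0,"wx":0,"wy":0,"wz":0,"hand":0},
  {"x":0.09,"y":-0.083,"z":0,"wx":0,"wy":0,"wz":0,"hand":0},
  {"x":0.09,"y":-0.083,"z":0,"wx":0,"wy":0,"wz":0,"hand":0},
  {"x":0.09,"y":-0.083,"z":0,"wx":0,"wy":0,"wz":0,"hand":0},
])

```text
time: 1.72
tool_pos: [0.5177, -0.1027, 0.2505]
tool_rot: [3.141, 0.001, 0.057]
contact_force: [0.2, 0.2, 0.2]
opening: 0.0004
```

```bash
python3 - <<'E'
from h import *
import json
p=viewer.camera_params("wrist"); im=viewer.read_camera("wrist")
print(p, monitor.observe()["tool_pos"], monitor.observe()["opening"])
np.savez("pics/w1.npz",**p); cv2.imwrite("pics/w1.png",im[...,::-1])
E
```

```text
{'camera_matrix': array([[325.1922621 ,   0.        , 272.96438076],
       [  0.        , 325.1922621 , 210.10905269],
       [  0.        ,   0.        ,   1.        ]]), 'R': array([[ 5.71217482e-02, -9.98367163e-01,  3.35949079e-04],
       [-9.60578089e-01, -5.48679298e-02,  2.72542190e-01],
       [-2.72078740e-01, -1.58907917e-02, -9.62143774e-01]]), 't': array([-0.13072371,  0.45179549,  0.55346947])} [ 0.51770348 -0.10282564  0.25067793] 0.0005613702656741908
```

View pics/w1.png

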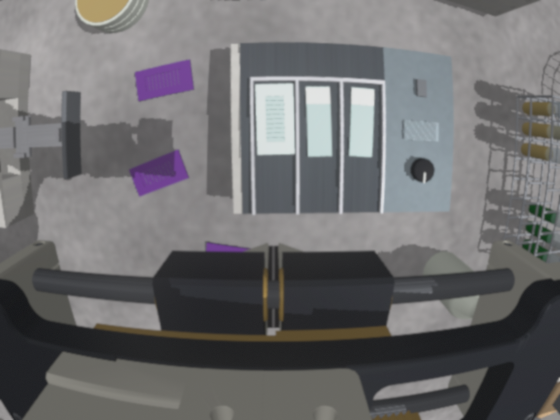

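The wrist view shows the cell in the left lane at px (256–294, 83–155), with the rib ends on the open edge at row 213. The tray plate is at the left, near (70,135). Measuring from this view.

```bash
python3 - <<'E'
from h import *
p=dict(np.load("pics/w1.npz")); im=cv2.imread("pics/w1.png")
g=im.min(2)
roi=np.zeros_like(g); roi[80:160,256:295]=g[80:160,256:295]
m=(roi>150).astype(np.uint8)
m=cv2.morphologyEx(m,cv2.MORPH_OPEN,np.ones((5,5)))
c=max(cv2.findContours(m,0,2)[0],key=cv2.contourArea); h=cv2.convexHull(c)
q=cv2.boxPoints(cv2.minAreaRect(h)); print(q.round(1),cv2.contourArea(h))
W=np.array([onplane(p,u,.062,1) for u in q]); print(W.round(4),np.linalg.norm(np.diff(W[[0,1,2,3,0]],axis=0),axis=1).round(4),"ctr",W.mean(0).round(4))
for u in [(252,213),(297,213),(341,213),(383,213),(253,79),(383,80)]: print(u,onplane(p,u,.070 if u[1]>100 else .061,1).round(4))
E
```

```text
[[256.  83.]
 [294.  83.]
 [294. 154.]
 [256. 154.]] 2656.5
[[ 0.6312 -0.077   0.062 ]
 [ 0.6335 -0.1168  0.062 ]
 [ 0.5574 -0.1216  0.062 ]
 [ 0.555  -0.081   0.062 ]] [0.0399 0.0763 0.0407 0.0762] ctr [ 0.5943 -0.0991  0.062 ]
(252, 213) [ 0.4915 -0.0799  0.07  ]
(297, 213) [ 0.4943 -0.1289  0.07  ]
(341, 213) [ 0.497  -0.1777  0.07  ]
(383, 213) [ 0.4998 -0.227   0.07  ]
(253, 79) [ 0.6355 -0.0735  0.061 ]
(383, 80) [ 0.6478 -0.2142  0.061 ]
```

```bash
python3 -c "
from h import *
goto([.606,-.0985,.085],[np.pi,0.07,.059])"
```

```text
t 1.77 pos [ 0.5177 -0.1028  0.2507] rot [3.1413e+00 6.0000e-04 5.6700e-02] j6 1.17 F [-0.39  0.06 -0.34]
d [0.0885 0.0006 0.1656] w [ 0.01 -3.98 -0.13]
```

Call:
move_arm([
  {"x":0.02,"y":0,"z":0.03,"wx":0,"wy":-1,"wz":0,"hand":0},
  {"x":0.05,"y":0,"z":0.08,"wx":0,"wy":-2,"wz":0,"hand":0},
  {"x":0.075,"y":0.001,"z":0.125,"wx":0,"wy":-3,"wz":-0.1,"hand":0},
  {"x":0.085,"y":0.001,"z":0.155,"wx":0,"wy":-4,"wz":-0.1,"hand":0},
  {"x":0.0885,"y":0.001,"z":0.1655,"wx":0,"wy":-4,"wz":-0.1,"hand":0},
  {"x":0.0885,"y":0.001,"z":0.1655,"wx":0,"wy":-4,"wz":-0.1,"hand":0},
  {"x":0.0885,"y":0.001,"z":0.1655,"wx":0,"wy":-4,"wz":-0.1,"hand":0},
])

```text
time: 2.65
tool_pos: [0.6072, -0.0982, 0.0871]
tool_rot: [3.141, 0.067, 0.059]
contact_force: [-1.5, 0.0, -0.8]
opening: 0.0005
```

```bash
python3 -c "
from h import *
goto([.606,-.0985,.070],[np.pi,0.07,.059])"
```

```text
t 2.65 pos [ 0.6072 -0.0982  0.0871] rot [3.1406 0.0672 0.0594] j6 1.25 F [-1.53  0.04 -0.82]
d [-0.0001  0.0002  0.0171] w [ 0.06 -0.16  0.02]
```

Call:
move_arm([
  {"x":0,"y":0,"z":0.005,"wx":0,"wy":0,"wz":0,"hand":0},
  {"x":0,"y":0,"z":0.01,"wx":0,"wy":0,"wz":0,"hand":0},
  {"x":0,"y":0,"z":0.014,"wx":0,"wy":0,"wz":0,"hand":0},
  {"x":0,"y":0,"z":0.016,"wx":0,"wy":0,"wz":0,"hand":0},
  {"x":0,"y":0,"z":0.016,"wx":0,"wy":0,"wz":0,"hand":0},
  {"x":0,"y":0,"z":0.016,"wx":0,"wy":0,"wz":0,"hand":0},
])

```text
time: 3.4
tool_pos: [0.6059, -0.0976, 0.0693]
tool_rot: [3.142, 0.07, 0.06]
contact_force: [-0.0, -0.7, -0.3]
opening: 0.0005
```

```bash
python3 - <<'E'
from h import *
goto([.606,-.0985,.066],[np.pi,0.07,.059])
im=viewer.read_camera("scene")
cv2.imwrite("pics/s2.png",cv2.resize(im[170:290,200:330],None,fx=6,fy=5)[...,::-1])
goto([.606,-.0985,.066],[np.pi,0.07,.059])
E
```

```text
t 3.4 pos [ 0.6059 -0.0976  0.0693] rot [3.1415 0.0696 0.06  ] j6 1.25 F [-0.04 -0.74 -0.33]
d [0.0003 0.0009 0.0033] w [ 0.01 -0.02  0.06]
t 3.45 pos [ 0.606  -0.0976  0.0694] rot [3.1415 0.0696 0.06  ] j6 1.25 F [-1.1   0.24 -0.89]
d [0.0002 0.0009 0.0033] w [ 0.01 -0.03  0.06]
```

Call:
move_arm([
  {"x":0,"y":0,"z":0.0005,"wx":0,"wy":0,"wz":0,"hand":0},
  {"x":0,"y":0,"z":0.001,"wx":0,"wy":0,"wz":0,"hand":0},
  {"x":0,"y":0,"z":0.0015,"wx":0,"wy":0,"wz":0,"hand":0},
  {"x":0,"y":0,"z":0.002,"wx":0,"wy":0,"wz":0,"hand":0},
  {"x":0,"y":0,"z":0.0025,"wx":0,"wy":0,"wz":0,"hand":0},
  {"x":0,"y":0,"z":0.003,"wx":0,"wy":0,"wz":0,"hand":0},
])

```text
time: 4.2
tool_pos: [0.6056, -0.0976, 0.0662]
tool_rot: [3.142, 0.07, 0.06]
contact_force: [0.7, -0.5, 0.1]
opening: 0.0002
```

Call:
move_arm([
  {"x":0,"y":0,"z":0.0005,"wx":0,"wy":0,"wz":0,"hand":0},
  {"x":0,"y":0,"z":0.001,"wx":0,"wy":0,"wz":0,"hand":0},
  {"x":0,"y":0,"z":0.0015,"wx":0,"wy":0,"wz":0,"hand":0},
])

```text
time: 4.58
tool_pos: [0.6055, -0.0976, 0.0647]
tool_rot: [3.142, 0.07, 0.06]
contact_force: [0.2, 0.1, -0.1]
opening: 0.0003
```

Call:
move_arm([
  {"x":0,"y":0,"z":0.0004,"wx":0,"wy":0,"wz":0,"hand":0},
  {"x":0,"y":0,"z":0.0008,"wx":0,"wy":0,"wz":0,"hand":0},
])

```text
time: 4.82
tool_pos: [0.6055, -0.0976, 0.0639]
tool_rot: [3.142, 0.07, 0.06]
contact_force: [-0.2, -0.1, -0.1]
opening: 0.0008
```

Call:
move_arm([
  {"x":0,"y":0,"z":0.0004,"wx":0,"wy":0,"wz":0,"hand":0},
  {"x":0,"y":0,"z":0.0008,"wx":0,"wy":0,"wz":0,"hand":0},
])

```text
time: 5.08
tool_pos: [0.6054, -0.0977, 0.0631]
tool_rot: [3.142, 0.07, 0.06]
contact_force: [0.2, 0.2, -0.1]
opening: 0.0009
```

Call:
move_arm([
  {"x":0,"y":0,"z":0.0004,"wx":0,"wy":0,"wz":0,"hand":0},
  {"x":0,"y":0,"z":0.0008,"wx":0,"wy":0,"wz":0,"hand":0},
])

```text
time: 5.32
tool_pos: [0.6054, -0.0976, 0.0623]
tool_rot: [3.142, 0.07, 0.06]
contact_force: [-0.7, -0.1, -0.1]
opening: 0.0005
```

Call:
move_arm([
  {"x":0,"y":0,"z":0.0004,"wx":0,"wy":0,"wz":0,"hand":0},
  {"x":0,"y":0,"z":0.0008,"wx":0,"wy":0,"wz":0,"hand":0},
])

```text
time: 5.58
tool_pos: [0.6053, -0.0977, 0.0615]
tool_rot: [3.142, 0.07, 0.06]
contact_force: [0.2, -0.3, -0.4]
opening: 0.0004
```

Call:
move_arm([
  {"x":0,"y":0,"z":0.0004,"wx":0,"wy":0,"wz":0,"hand":0},
  {"x":0,"y":0,"z":0.0007,"wx":0,"wy":0,"wz":0,"hand":0},
])

```text
time: 5.82
tool_pos: [0.6052, -0.0976, 0.0608]
tool_rot: [3.142, 0.07, 0.06]
contact_force: [-0.8, 0.4, 1.1]
opening: 0.0008
```

Call:
move_arm([
  {"x":0,"y":0,"z":0.0004,"wx":0,"wy":0,"wz":0,"hand":0},
  {"x":0,"y":0,"z":0.0007,"wx":0,"wy":0,"wz":0,"hand":0},
])

```text
time: 6.08
tool_pos: [0.6052, -0.0976, 0.0601]
tool_rot: [3.142, 0.07, 0.06]
contact_force: [0.1, -0.1, -0.5]
opening: 0.0005
```

Call:
move_arm([
  {"x":0,"y":0,"z":0.0004,"wx":0,"wy":0,"wz":0,"hand":0},
  {"x":0,"y":0,"z":0.0007,"wx":0,"wy":0,"wz":0,"hand":0},
])

```text
time: 6.32
tool_pos: [0.6053, -0.0977, 0.0599]
tool_rot: [3.141, 0.069, 0.06]
contact_force: [-0.7, 0.4, 5.0]
opening: 0.0005
```

Call:
move_arm([
  {"x":0,"y":0,"z":0.0004,"wx":0,"wy":0,"wz":0,"hand":0},
  {"x":0,"y":0,"z":0.0007,"wx":0,"wy":0,"wz":0,"hand":0},
])

```text
time: 6.58
tool_pos: [0.6056, -0.0977, 0.0599]
tool_rot: [3.141, 0.068, 0.06]
contact_force: [-1.1, 0.3, 8.2]
opening: 0.0009
```

Call:
move_arm([
  {"x":-0.001,"y":0,"z":-0.0004,"wx":0,"wy":0,"wz":0,"hand":0},
  {"x":-0.003,"y":0,"z":-0.0004,"wx":0,"wy":0,"wz":0,"hand":0},
  {"x":-0.006,"y":0,"z":-0.0004,"wx":0,"wy":0,"wz":0,"hand":0},
  {"x":-0.009,"y":0,"z":-0.0004,"wx":0,"wy":0,"wz":0,"hand":0},
  {"x":-0.012,"y":0,"z":-0.0004,"wx":0,"wy":0,"wz":0,"hand":0},
])

```text
time: 7.2
tool_pos: [0.5939, -0.0986, 0.0607]
tool_rot: [3.141, 0.067, 0.06]
contact_force: [0.9, 0.5, 6.4]
opening: 0.0002
```

```bash
cat > look.py <<'E'
from h import *
import sys
n=sys.argv[1]; p=viewer.camera_params("wrist"); im=viewer.read_camera("wrist")
np.savez(f"pics/{n}.npz",**p); cv2.imwrite(f"pics/{n}.png",im[...,::-1]); t=viewer.read_camera("top"); cv2.imwrite(f"pics/{n}t.png",t[...,::-1])
g=t[190:260,285:305].min(2); m=(g>150).astype(np.uint8)
ys,xs=np.where(m); print("top bright rows",ys.min()+190 if len(ys) else None, ys.max()+190 if len(ys) else None); goto([.606,-.0985,.066],[np.pi,0.07,.059])
E
python3 look.py w2
```

```text
top bright rows 207 223
t 7.3 pos [ 0.5936 -0.0986  0.0607] rot [3.1409 0.0681 0.0599] j6 1.24 F [ 1.02 -0.79  6.35]
d [ 0.012   0.0007 -0.0061] w [ 0.04 -0.11  0.05]
```

```bash
python3 - <<'E'
import cv2
for n in ("top0","w2t"):
    t=cv2.imread(f"pics/{n}.png"); print(n,[int(x) for x in t[215:232,296:304].min(2).mean(1)])
for n in ("w1","w2"):
    t=cv2.imread(f"pics/{n}.png"); print(n,t.shape)
a=cv2.imread("pics/w2.png"); cv2.imwrite("pics/v1.png",a[60:300,150:420])
E
```

```text
top0 [208, 218, 220, 220, 219, 169, 96, 76, 76, 75, 75, 76, 76, 76, 76, 76, 76]
w2t [168, 204, 208, 207, 215, 223, 201, 152, 121, 118, 118, 120, 121, 123, 125, 125, 127]
w1 (420, 560, 3)
w2 (420, 560, 3)
```

View pics/v1.png

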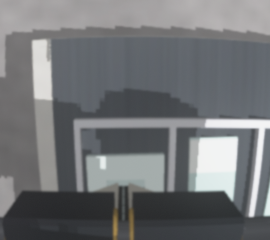

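```bash
python3 - <<'E'
from h import *
p=dict(np.load("pics/w2.npz"))
for u,z in (((275,213),.059),((275,183),.060),((275,186),.055),((345,197),.057)): print(u,onplane(p,u,z,1).round(4))
E
```

```text
(275, 213) [ 0.6218 -0.0965  0.059 ]
(275, 183) [ 0.6378 -0.0955  0.06  ]
(275, 186) [ 0.6349 -0.0957  0.055 ]
(345, 197) [ 0.6319 -0.132   0.057 ]
```

The cell's rear edge moved from x≈0.632 to 0.622, so it follows the fingertip. I'll carry on in steps and watch the force.

Call:
move_arm([
  {"x":-0.002,"y":0,"z":0,"wx":0,"wy":0,"wz":0,"hand":0},
  {"x":-0.005,"y":0,"z":0,"wx":0,"wy":0,"wz":0,"hand":0},
  {"x":-0.008,"y":0,"z":0,"wx":0,"wy":0,"wz":0,"hand":0},
  {"x":-0.011,"y":0,"z":0,"wx":0,"wy":0,"wz":0,"hand":0},
  {"x":-0.014,"y":0,"z":0,"wx":0,"wy":0,"wz":0,"hand":0},
  {"x":-0.017,"y":0,"z":0,"wx":0,"wy":0,"wz":0,"hand":0},
  {"x":-0.02,"y":0,"z":0,"wx":0,"wy":0,"wz":0,"hand":0},
])

```text
time: 8.18
tool_pos: [0.574, -0.0998, 0.0621]
tool_rot: [3.141, 0.067, 0.06]
contact_force: [2.7, 0.8, 4.4]
opening: 0.0006
```

Call:
move_arm([
  {"x":-0.002,"y":0,"z":0,"wx":0,"wy":0,"wz":0,"hand":0},
  {"x":-0.005,"y":0,"z":0,"wx":0,"wy":0,"wz":0,"hand":0},
  {"x":-0.008,"y":0,"z":0,"wx":0,"wy":0,"wz":0,"hand":0},
  {"x":-0.011,"y":0,"z":0,"wx":0,"wy":0,"wz":0,"hand":0},
  {"x":-0.014,"y":0,"z":0,"wx":0,"wy":0,"wz":0,"hand":0},
  {"x":-0.015,"y":0,"z":0,"wx":0,"wy":0,"wz":0,"hand":0},
])

```text
time: 8.93
tool_pos: [0.5591, -0.1007, 0.0631]
tool_rot: [3.141, 0.068, 0.06]
contact_force: [1.8, 0.3, 6.7]
opening: 0.0004
```

Call:
move_arm([
  {"x":-0.002,"y":0,"z":0,"wx":0,"wy":0,"wz":0,"hand":0},
  {"x":-0.005,"y":0,"z":0,"wx":0,"wy":0,"wz":0,"hand":0},
  {"x":-0.008,"y":0,"z":0,"wx":0,"wy":0,"wz":0,"hand":0},
  {"x":-0.011,"y":0,"z":0,"wx":0,"wy":0,"wz":0,"hand":0},
  {"x":-0.014,"y":0,"z":0,"wx":0,"wy":0,"wz":0,"hand":0},
  {"x":-0.017,"y":0,"z":0,"wx":0,"wy":0,"wz":0,"hand":0},
  {"x":-0.02,"y":0,"z":0,"wx":0,"wy":0,"wz":0,"hand":0},
])

```text
time: 9.8
tool_pos: [0.5393, -0.1019, 0.0645]
tool_rot: [3.141, 0.067, 0.06]
contact_force: [1.9, 0.6, 5.0]
opening: 0.0008
```

Call:
move_arm([
  {"x":-0.002,"y":0,"z":0,"wx":0,"wy":0,"wz":0,"hand":0},
  {"x":-0.005,"y":0,"z":0,"wx":0,"wy":0,"wz":0,"hand":0},
  {"x":-0.008,"y":0,"z":0,"wx":0,"wy":0,"wz":0,"hand":0},
  {"x":-0.01,"y":0,"z":0,"wx":0,"wy":0,"wz":0,"hand":0},
])

```text
time: 10.3
tool_pos: [0.5293, -0.1025, 0.0652]
tool_rot: [3.141, 0.067, 0.06]
contact_force: [2.4, 1.0, 6.4]
opening: 0.0004
```

```bash
python3 look.py w3; python3 - <<'E'
import cv2
a=cv2.imread("pics/w3.png"); 
g=a[:,:].min(2)
cv2.imwrite("pics/v2.png",cv2.resize(a[60:290,150:420],None,fx=2.5,fy=2.5))
E
```

```text
top bright rows 236 256
t 10.4 pos [ 0.5291 -0.1025  0.0653] rot [3.1408 0.0678 0.0599] j6 1.21 F [ 0.59 -0.07  6.46]
d [ 0.0768  0.0006 -0.006 ] w [ 0.05 -0.13  0.05]
```

View pics/v2.png

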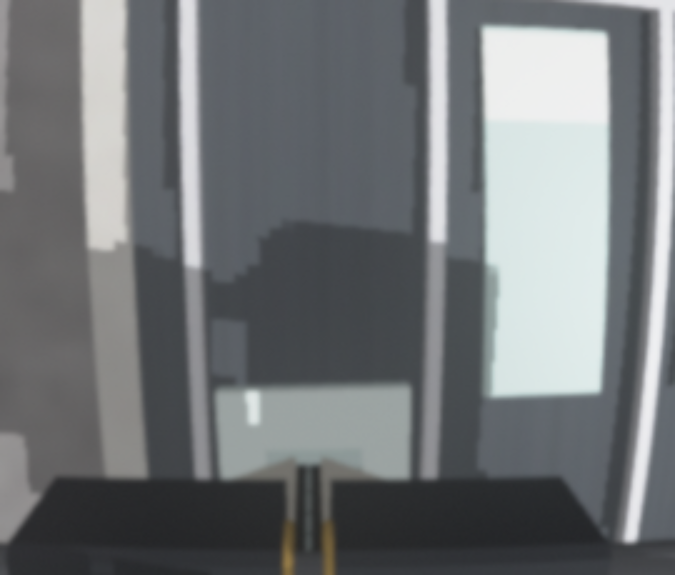

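Call:
move_arm([
  {"x":-0.002,"y":0,"z":0,"wx":0,"wy":0,"wz":0,"hand":0},
  {"x":-0.005,"y":0,"z":0,"wx":0,"wy":0,"wz":0,"hand":0},
  {"x":-0.008,"y":0,"z":0,"wx":0,"wy":0,"wz":0,"hand":0},
  {"x":-0.011,"y":0,"z":0,"wx":0,"wy":0,"wz":0,"hand":0},
  {"x":-0.013,"y":0,"z":0,"wx":0,"wy":0,"wz":0,"hand":0},
  {"x":-0.013,"y":0,"z":0,"wx":0,"wy":0,"wz":0,"hand":0},
])

```text
time: 11.15
tool_pos: [0.5162, -0.1033, 0.0661]
tool_rot: [3.141, 0.068, 0.06]
contact_force: [1.5, 0.2, 6.5]
opening: 0.0003
```

Call:
move_arm([
  {"x":0,"y":0,"z":-0.001,"wx":0,"wy":0,"wz":0,"hand":0},
  {"x":0,"y":0,"z":-0.003,"wx":0,"wy":0,"wz":0,"hand":0},
  {"x":-0.01,"y":0,"z":-0.02,"wx":0,"wy":0,"wz":0,"hand":0},
  {"x":-0.05,"y":0,"z":-0.04,"wx":0,"wy":0,"wz":0,"hand":1},
  {"x":-0.08,"y":0,"z":-0.06,"wx":0,"wy":0,"wz":0,"hand":1},
  {"x":-0.09,"y":0,"z":-0.075,"wx":0,"wy":0,"wz":0,"hand":1},
  {"x":-0.09,"y":0,"z":-0.075,"wx":0,"wy":0,"wz":0,"hand":1},
])

```text
time: 12.02
tool_pos: [0.4319, -0.1085, 0.1482]
tool_rot: [3.14, 0.066, 0.059]
contact_force: [1.4, 0.1, 0.2]
opening: 0.036
```

```bash
python3 look.py w4; python3 - <<'E'
from h import *
p=dict(np.load("pics/w4.npz"))
print([np.round(proj(p,X,1)) for X in ([.468,-.105,.068],[.544,-.1,.064],[.493,-.08,.068])])
E
```

```text
top bright rows 190 240
t 12.12 pos [ 0.4318 -0.1082  0.1466] rot [3.1413 0.0689 0.0599] j6 1.13 F [-0.53 -0.5   0.17]
d [0.1796 0.0007 0.0683] w [ 0.02 -0.06  0.05]
[array([273., 166.]), array([272.,  61.]), array([240., 130.])]
```

View pics/w4.png

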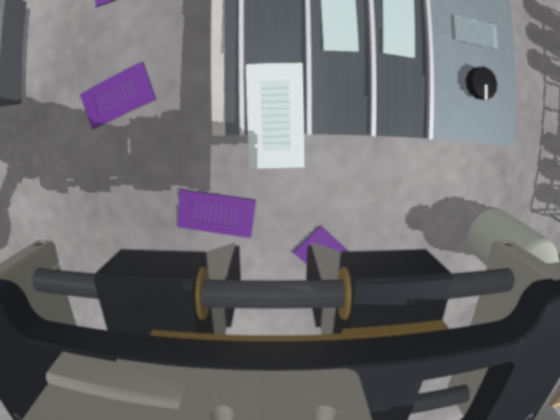

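The cell now overhangs the edge by about a third: front end at row 168, edge at row 134, rear end at row 63. It lies straight in its lane. Measuring the overhanging end for the pinch.

```bash
python3 - <<'E'
from h import *
p=dict(np.load("pics/w4.npz")); a=cv2.imread("pics/w4.png")
g=a.min(2)
for r in (75,100,120,145,155,162): 
    x=g[r,235:320].astype(int); i=np.where(x>130)[0]+235; print(r,i.min(),i.max(),[onplane(p,(c,r),z,1).round(4)[:2] for c,z in((i.min()-.5,.067),(i.max()+.5,.067))], x[5:30:2])
print("col280",[int(v) for v in g[158:175,290]],[int(v) for v in g[56:70,290]])
for u,z in (((290,168),.0695),((290,62.5),.064),((243,134),.069),((308,134),.069)): print(u,onplane(p,u,z,1).round(4))
E
```

```text
75 239 311 [array([ 0.5327, -0.0769]), array([ 0.5358, -0.1284])] [203 201 123 191 221 222 222 222 222 223 223 223 223]
100 239 311 [array([ 0.5146, -0.0778]), array([ 0.5177, -0.1296])] [200 210 141 144 216 222 222 222 222 222 218 203 201]
120 239 311 [array([ 0.5001, -0.0784]), array([ 0.5032, -0.1307])] [186 211 150 113 202 221 221 221 221 221 219 208 204]
145 235 319 [array([ 0.4816, -0.0762]), array([ 0.4854, -0.1381])] [143 143 143 144 151 154 155 181 213 219 220 213 203]
155 235 319 [array([ 0.4742, -0.0765]), array([ 0.478 , -0.1388])] [145 145 145 145 150 153 154 154 165 213 220 220 220]
162 235 319 [array([ 0.4689, -0.0767]), array([ 0.4727, -0.1392])] [142 140 140 140 146 152 153 153 165 214 220 220 221]
col280 [221, 221, 221, 222, 222, 221, 221, 220, 214, 195, 172, 160, 157, 158, 158, 158, 157] [93, 94, 95, 95, 95, 102, 135, 185, 215, 221, 222, 223, 223, 223]
(290, 168) [ 0.4672 -0.1176  0.0695]
(290, 62.5) [ 0.544  -0.1127  0.064 ]
(243, 134) [ 0.4902 -0.0823  0.069 ]
(308, 134) [ 0.493  -0.1288  0.069 ]
```

```bash
python3 - <<'E'
from h import *
p=dict(np.load("pics/w4.npz")); a=cv2.imread("pics/w4.png").min(2)
for r in (75,100,145,155,162): print(r,a[r,298:312])
for L,R_,r,z in ((248.5,304,155,.069),(246.5,303,75,.065)):
    A=onplane(p,(L,r),z,1);B=onplane(p,(R_,r),z,1); print(A.round(4),B.round(4),np.linalg.norm(A-B).round(4),((A+B)/2).round(4))
# grasp: hold point 11 mm in from front end
yaw=.060; pitch=.07
f=np.array([.4672,-.1058,.0675]); R=Ro.from_euler("xyz",[np.pi,pitch,yaw])
hp=f+R.apply([.0105,0,0]); tcp=hp+R.apply([0,0,robot.hold_point_z]); print("hp",hp.round(4),"tcp",tcp.round(4))
goto(tcp,[np.pi,pitch,yaw])
E
```

```text
75 [222 222 221 214 179 124  86  98 144 190 213 215 200 156]
100 [223 223 223 221 206 156 103  93 133 185 213 217 206 173]
145 [222 222 222 222 220 210 178 157 152 151 150 150 150 150]
155 [222 222 222 222 221 212 183 162 156 155 154 155 156 156]
162 [222 222 222 222 221 213 185 163 154 154 153 153 154 155]
[ 0.475  -0.0869  0.069 ] [ 0.4775 -0.1271  0.069 ] 0.0403 [ 0.4763 -0.107   0.069 ]
[ 0.533  -0.0824  0.065 ] [ 0.5355 -0.1225  0.065 ] 0.0402 [ 0.5343 -0.1024  0.065 ]
hp [ 0.4777 -0.1052  0.0668] tcp [ 0.4763 -0.1053  0.048 ]
t 12.12 pos [ 0.4318 -0.1082  0.1466] rot [3.1413 0.0689 0.0599] j6 1.13 F [-0.53 -0.5   0.17]
d [ 0.0513 -0.0003  0.0952] w [ 0.02 -0.06 -0.  ]
```

Call:
move_arm([
  {"x":0.02,"y":0,"z":0.01,"wx":0,"wy":0,"wz":0,"hand":0.7},
  {"x":0.045,"y":0.001,"z":0.03,"wx":0,"wy":0,"wz":0,"hand":0.7},
  {"x":0.051,"y":0.001,"z":0.04,"wx":0,"wy":0,"wz":0,"hand":0.7},
  {"x":0.051,"y":0.001,"z":0.04,"wx":0,"wy":0,"wz":0,"hand":0.7},
  {"x":0.051,"y":0.001,"z":0.045,"wx":0,"wy":0,"wz":0,"hand":0.7},
  {"x":0.051,"y":0.001,"z":0.045,"wx":0,"wy":0,"wz":0,"hand":0.7},
  {"x":0.051,"y":0.001,"z":0.045,"wx":0,"wy":0,"wz":0,"hand":0.7},
])

```text
time: 13.0
tool_pos: [0.4788, -0.1064, 0.0986]
tool_rot: [3.141, 0.069, 0.06]
contact_force: [-0.2, -0.6, -0.1]
opening: 0.0645
```

```bash
python3 -c "
from h import *
print(monitor.observe()['opening'])
goto([.4763,-.1063,.048],[np.pi,0.07,.06])"
```

```text
0.06454955448115678
t 13.0 pos [ 0.4788 -0.1064  0.0986] rot [3.1413 0.0692 0.0597] j6 1.17 F [-0.23 -0.57 -0.14]
d [ 0.001  -0.0002  0.0506] w [ 0.02 -0.05 -0.02]
```

Call:
move_arm([
  {"x":0.001,"y":0,"z":0.008,"wx":0,"wy":0,"wz":0,"hand":0.7},
  {"x":0.001,"y":0,"z":0.018,"wx":0,"wy":0,"wz":0,"hand":0.7},
  {"x":0.001,"y":0,"z":0.028,"wx":0,"wy":0,"wz":0,"hand":0.7},
  {"x":0.001,"y":0,"z":0.038,"wx":0,"wy":0,"wz":0,"hand":0.7},
  {"x":0.001,"y":0,"z":0.046,"wx":0,"wy":0,"wz":0,"hand":0.7},
  {"x":0.001,"y":0,"z":0.05,"wx":0,"wy":0,"wz":0,"hand":0.7},
  {"x":0.001,"y":0,"z":0.0505,"wx":0,"wy":0,"wz":0,"hand":0.7},
  {"x":0.001,"y":0,"z":0.0505,"wx":0,"wy":0,"wz":0,"hand":0.7},
])

```text
time: 14.0
tool_pos: [0.4765, -0.1065, 0.0479]
tool_rot: [3.141, 0.069, 0.06]
contact_force: [1.3, 0.9, -0.1]
opening: 0.0642
```

```bash
python3 look.py w5; python3 - <<'E'
import cv2
a=cv2.imread("pics/w5.png"); 
cv2.imwrite("pics/v5.png",cv2.resize(a[90:310,140:420],None,fx=2.5,fy=2.5))
E
```

```text
top bright rows 190 204
t 14.1 pos [ 0.4765 -0.1064  0.0479] rot [3.1413 0.0692 0.06  ] j6 1.18 F [-0.2   0.31 -0.16]
d [ 0.1282 -0.0002 -0.027 ] w [ 0.02 -0.04  0.06]
```

View pics/v5.png

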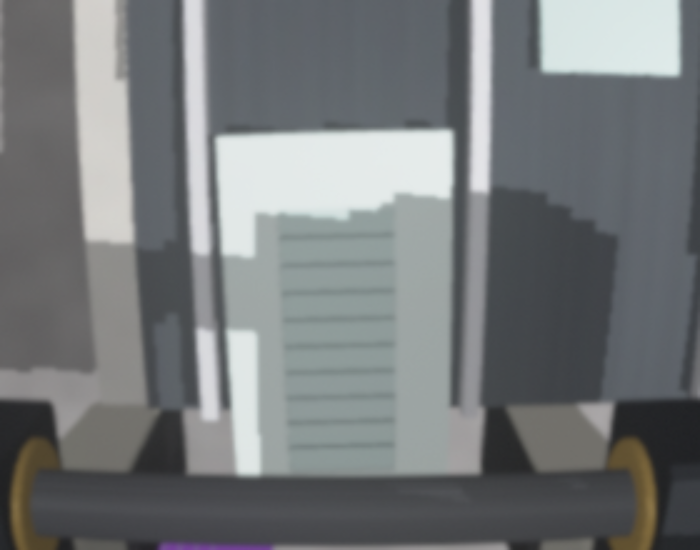

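The fingers straddle the overhanging end in front of the edge: pads at crop columns 185 and 485, cell at 235–450. Closing gently.

Call:
move_arm([
  {"x":0,"y":0,"z":0,"wx":0,"wy":0,"wz":0,"hand":0.5},
  {"x":0,"y":0,"z":0,"wx":0,"wy":0,"wz":0,"hand":0.46},
  {"x":0,"y":0,"z":0,"wx":0,"wy":0,"wz":0,"hand":0.42},
  {"x":0,"y":0,"z":0,"wx":0,"wy":0,"wz":0,"hand":0.38},
  {"x":0,"y":0,"z":0,"wx":0,"wy":0,"wz":0,"hand":0.34},
  {"x":0,"y":0,"z":0,"wx":0,"wy":0,"wz":0,"hand":0.3},
  {"x":0,"y":0,"z":0,"wx":0,"wy":0,"wz":0,"hand":0.3},
  {"x":0,"y":0,"z":0,"wx":0,"wy":0,"wz":0,"hand":0.3},
], grip_force=12)

```text
time: 15.1
tool_pos: [0.4763, -0.1064, 0.0477]
tool_rot: [3.142, 0.07, 0.06]
contact_force: [-0.9, -0.5, 1.0]
opening: 0.0394
```

Call:
move_arm([
  {"x":0,"y":0,"z":-0.001,"wx":0,"wy":0,"wz":0,"hand":0.3},
  {"x":0,"y":0,"z":-0.003,"wx":0,"wy":0,"wz":0,"hand":0.3},
  {"x":0,"y":0,"z":-0.008,"wx":0,"wy":0,"wz":0,"hand":0.3},
  {"x":0,"y":0,"z":-0.018,"wx":0,"wy":0,"wz":0,"hand":0.3},
  {"x":0,"y":0,"z":-0.03,"wx":0,"wy":0,"wz":0,"hand":0.3},
  {"x":0,"y":0,"z":-0.05,"wx":0,"wy":0,"wz":0,"hand":0.3},
  {"x":0,"y":0,"z":-0.07,"wx":0,"wy":0,"wz":0,"hand":0.3},
  {"x":0,"y":0,"z":-0.08,"wx":0,"wy":0,"wz":0,"hand":0.3},
])

```text
time: 16.1
tool_pos: [0.4825, -0.1062, 0.1291]
tool_rot: [3.141, 0.068, 0.06]
contact_force: [0.2, -0.2, -0.4]
opening: 0.0393
```

```bash
python3 look.py w6; python3 - <<'E'
from h import *
p=viewer.camera_params("top"); B=lambda u,v:(140+u/5-.4,180+v/5-.4)
for z,q in ((.052,(105,127)),(.052,(158,127)),(.052,(158,232)),(.065,(295,70)),(.065,(318,80)),(.065,(318,282))): print(q,onplane(p,B(*q),z).round(4))
goto([.45,0,.22],[np.pi,0,np.pi/2])
E
```

```text
top bright rows 190 259
t 16.2 pos [ 0.4825 -0.1063  0.1287] rot [3.1406 0.0675 0.0599] j6 1.17 F [-0.34 -0.47  0.36]
d [ 0.1276 -0.0004  0.0542] w [ 0.06 -0.15  0.05]
(105, 127) [0.6014 0.2615 0.052 ]
(158, 127) [0.601  0.2334 0.052 ]
(158, 232) [0.5455 0.2325 0.052 ]
(295, 70) [0.6282 0.1586 0.065 ]
(318, 80) [0.6227 0.1465 0.065 ]
(318, 282) [0.5174 0.1458 0.065 ]
t 16.2 pos [ 0.4825 -0.1063  0.1287] rot [3.1406 0.0675 0.0599] j6 1.17 F [-0.34 -0.47  0.36]
d [-0.0322 -0.1079 -0.0894] w [ -2.87   3.15 -86.53]
```

The opening of 39.3 mm shows the cell is held, lifted clear. Now I'll turn 90° and move in front of the tray, level, for a close look.

Call:
move_arm([
  {"x":0.005,"y":-0.008,"z":-0.01,"wx":-0.2,"wy":0.2,"wz":-5,"hand":0.3},
  {"x":0.016,"y":-0.025,"z":-0.025,"wx":-0.5,"wy":0.5,"wz":-14,"hand":0.3},
  {"x":0.027,"y":-0.043,"z":-0.04,"wx":-0.8,"wy":0.9,"wz":-24,"hand":0.3},
  {"x":0.04,"y":-0.065,"z":-0.055,"wx":-1.1,"wy":1.2,"wz":-34,"hand":0.3},
  {"x":0.052,"y":-0.085,"z":-0.068,"wx":-1.5,"wy":1.6,"wz":-44,"hand":0.3},
  {"x":0.064,"y":-0.105,"z":-0.078,"wx":-1.8,"wy":2.0,"wz":-54,"hand":0.3},
  {"x":0.076,"y":-0.123,"z":-0.078,"wx":-2.1,"wy":2.3,"wz":-64,"hand":0.3},
  {"x":0.086,"y":-0.137,"z":-0.078,"wx":-2.5,"wy":2.7,"wz":-74,"hand":0.3},
])

```text
time: 17.2
tool_pos: [0.5647, 0.037, 0.1984]
tool_rot: [-3.132, 0.009, 1.358]
contact_force: [-0.1, -0.0, -0.6]
opening: 0.0396
```

```bash
python3 -c "
from h import *
goto([.573,.05,.20],[np.pi,0,np.pi/2])"
```

```text
t 17.2 pos [0.5647 0.037  0.1984] rot [-3.1322  0.0086  1.3584] j6 0.15 F [-0.09 -0.01 -0.62]
d [ 0.0145  0.0054 -0.0018] w [ -0.59   0.43 -12.17]
```

Call:
move_arm([
  {"x":0.006,"y":0.002,"z":-0.001,"wx":-0.3,"wy":0.2,"wz":-6,"hand":0.3},
  {"x":0.01,"y":0.004,"z":-0.001,"wx":-0.5,"wy":0.4,"wz":-10,"hand":0.3},
  {"x":0.01,"y":0.004,"z":-0.001,"wx":-0.5,"wy":0.4,"wz":-10,"hand":0.3},
  {"x":0.01,"y":0.004,"z":-0.001,"wx":-0.5,"wy":0.4,"wz":-10,"hand":0.3},
])

```text
time: 17.7
tool_pos: [0.5705, 0.0449, 0.1996]
tool_rot: [-3.14, 0.001, 1.525]
contact_force: [0.2, -0.1, -0.9]
opening: 0.0397
```

```bash
python3 look.py w7; python3 - <<'E'
from h import *
p=dict(np.load("pics/w7.npz"))
for X in ([.573,.212,.05],[.573,.26,.05],[.573,.05,.22],[.573,.145,.065]): print(X,np.round(proj(p,X,1)))
E
```

```text
top bright rows 190 259
t 17.8 pos [0.5706 0.0449 0.1999] rot [-3.1408e+00  1.0000e-03  1.5255e+00] j6 -0.01 F [-0.43  0.31 -0.32]
d [-0.1415  0.0419  0.134 ] w [ 2.94 -3.18 83.99]
[0.573, 0.212, 0.05] [267.  26.]
[0.573, 0.26, 0.05] [264. -18.]
[0.573, 0.05, 0.22] [276. 272.]
[0.573, 0.145, 0.065] [270.  92.]
```

View pics/w7.png

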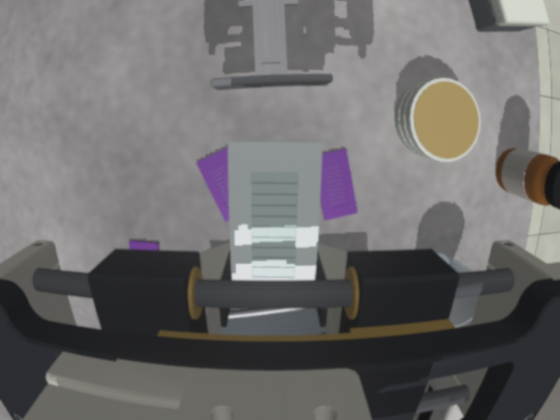

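The cell is held straight and level, clearly aligned. The tray is at the top edge of the picture, so I'll move forward and up for a proper view of it.

Call:
move_arm([
  {"x":0.015,"y":0,"z":-0.015,"wx":0,"wy":0,"wz":-1,"hand":0.3},
  {"x":0.04,"y":0,"z":-0.04,"wx":0,"wy":0,"wz":-2.6,"hand":0.3},
  {"x":0.055,"y":0,"z":-0.06,"wx":0,"wy":0,"wz":-2.6,"hand":0.3},
  {"x":0.06,"y":0,"z":-0.07,"wx":0,"wy":0,"wz":-2.6,"hand":0.3},
  {"x":0.06,"y":0,"z":-0.07,"wx":0,"wy":0,"wz":-2.6,"hand":0.3},
  {"x":0.06,"y":0,"z":-0.07,"wx":0,"wy":0,"wz":-2.6,"hand":0.3},
])

```text
time: 18.55
tool_pos: [0.5731, 0.1044, 0.2691]
tool_rot: [-3.14, 0.001, 1.571]
contact_force: [-0.1, 0.2, -0.7]
opening: 0.0396
```

```bash
python3 look.py w8; python3 - <<'E'
from h import *
a=cv2.imread("pics/w8.png"); cv2.imwrite("pics/v8.png",cv2.resize(a[0:170,150:400],None,fx=3.2,fy=3.2,interpolation=cv2.INTER_CUBIC))
E
```

```text
top bright rows 190 259
t 18.65 pos [0.5732 0.1044 0.2691] rot [-3.1395e+00  1.1000e-03  1.5712e+00] j6 0.05 F [-0.08 -0.52 -0.81]
d [-0.2027  0.0332  0.2033] w [ 2.99 -3.07 86.6 ]
```

View pics/v8.png

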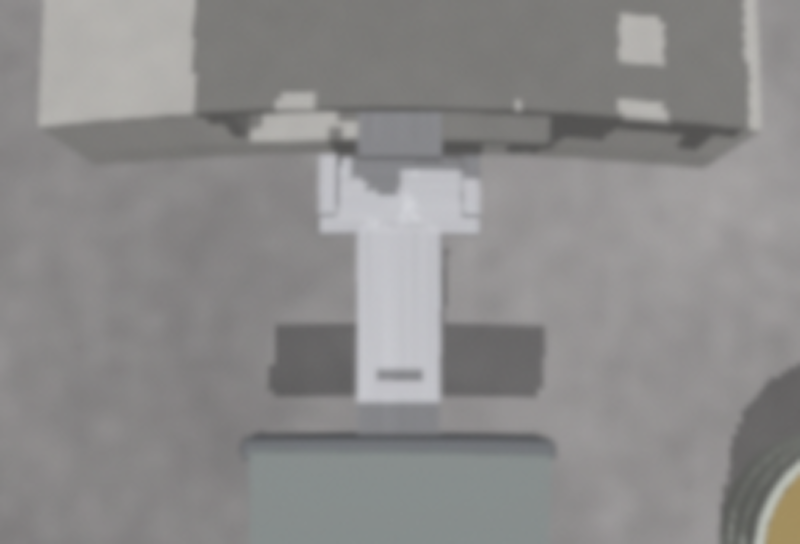

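The tray view shows the tongue at crop columns 357–441 and the side lugs' outer faces at 318 and 480. The front end lug is at (399,375), and the front plate's top edge is at about row 437, just above the held cell.

```bash
python3 - <<'E'
from h import *
p=dict(np.load("pics/w8.npz")); C=lambda u,v:(150+u/3.2-.35,v/3.2-.35)
def w(n,u,v,z): print(n,(u,v),onplane(p,C(u,v),z,1).round(4))
for v in (245,300,395): w("tongueL",357,v,.046); w("tongueR",441.5,v,.046)
w("lug outL top",318,185,.052); w("lug outR top",481,185,.052)
w("lug inL",339,185,.050); w("lug inR",462,185,.050)
for z in(.046,.052): w("lugs front",330,232,z); w("frontlug",399,375,z)
w("lugs rear",330,156,.052); w("plate top in",400,434,.065); w("plate corners",243,440,.065); w("",556,440,.065)
w("tray light end",400,402,.046)
a=cv2.imread("pics/w8.png"); g=cv2.cvtColor(a,cv2.COLOR_BGR2GRAY)
c=150+399/3.2; print("col",int(c),list(enumerate(g[105:142,int(c)].tolist(),105)))
print("col lug",list(enumerate(g[44:78,int(150+328/3.2)].tolist(),44)))
print("row58",list(enumerate(g[62,245:305].tolist(),245)))
# held cell
s=monitor.observe(); print(s["tool_pos"],s["opening"])
print("col cell", g[135:150,275].tolist())
E
```

```text
tongueL (357, 245) [0.5603 0.2312 0.046 ]
tongueR (441.5, 245) [0.5907 0.2313 0.046 ]
tongueL (357, 300) [0.5603 0.2108 0.046 ]
tongueR (441.5, 300) [0.5907 0.2108 0.046 ]
tongueL (357, 395) [0.5602 0.1758 0.046 ]
tongueR (441.5, 395) [0.5909 0.1759 0.046 ]
lug outL top (318, 185) [0.5466 0.2529 0.052 ]
lug outR top (481, 185) [0.6045 0.253  0.052 ]
lug inL (339, 185) [0.554  0.2532 0.05  ]
lug inR (462, 185) [0.5979 0.2533 0.05  ]
lugs front (330, 232) [0.5505 0.2362 0.046 ]
frontlug (399, 375) [0.5754 0.1832 0.046 ]
lugs front (330, 232) [0.5509 0.2354 0.052 ]
frontlug (399, 375) [0.5754 0.1831 0.052 ]
lugs rear (330, 156) [0.5508 0.2638 0.052 ]
plate top in (400, 434) [0.5757 0.1624 0.065 ]
plate corners (243, 440) [0.521  0.1608 0.065 ]
 (556, 440) [0.6302 0.161  0.065 ]
tray light end (400, 402) [0.5758 0.1732 0.046 ]
col 274 [(105, 195), (106, 195), (107, 195), (108, 196), (109, 196), (110, 196), (111, 196), (112, 196), (113, 195), (114, 187), (115, 166), (116, 144), (117, 137), (118, 151), (119, 178), (120, 191), (121, 194), (122, 194), (123, 194), (124, 189), (125, 172), (126
[... 735 characters left out ...]
58, 193), (259, 193), (260, 193), (261, 193), (262, 193), (263, 193), (264, 193), (265, 193), (266, 193), (267, 192), (268, 191), (269, 191), (270, 191), (271, 191), (272, 192), (273, 193), (274, 196), (275, 199), (276, 204), (277, 206), (278, 204), (279, 200), (280, 197), (281, 194), (282, 194), (283, 193), (284, 193), (285, 194), (286, 193), (287, 194), (288, 194), (289, 195), (290, 194), (291, 194), (292, 192), (293, 185), (294, 178), (295, 186), (296, 192), (297, 193), (298, 190), (299, 181), (300, 167), (301, 158), (302, 154), (303, 154), (304, 154)]
[0.57317336 0.10442617 0.26913428] 0.03953249706253512
col cell [113, 98, 102, 112, 118, 121, 129, 137, 140, 140, 140, 140, 140, 139, 140]
```

```bash
python3 - <<'E'
from h import *
for n,r0,tp in (("w7",(138,150),[.5706,.0449,.1999]),("w8",(136,146),[.5732,.1044,.2691])):
    p=dict(np.load(f"pics/{n}.npz")); g=cv2.cvtColor(cv2.imread(f"pics/{n}.png"),cv2.COLOR_BGR2GRAY).astype(int)
    print(n,"rows",g[r0[0]:r0[1],275].tolist(),g[r0[0]:r0[1],260].tolist())
    for r in ((152,200) if n=="w7" else (155,190)): print(r,"L",g[r,222:236].tolist(),"R",g[r,314:330].tolist())
    for r in (141.5,142.5,143): print(r,(onplane(p,(275,r),tp[2]+.0208,1)-tp)[:2].round(4))
    for c in (229,230,320,321,322): print(c,(onplane(p,(c,165),tp[2]+.0208,1)-tp)[:2].round(4))
E
```

```text
w7 rows [136, 135, 136, 137, 142, 146, 145, 145, 145, 145, 145, 146] [128, 128, 129, 134, 142, 145, 146, 145, 145, 145, 145, 145]
152 L [93, 94, 93, 93, 99, 114, 133, 142, 144, 145, 145, 145, 145, 145] R [145, 145, 146, 145, 146, 145, 142, 133, 116, 103, 95, 93, 91, 91, 91, 90]
200 L [97, 97, 99, 102, 104, 107, 120, 136, 143, 144, 144, 144, 143, 144] R [144, 144, 144, 144, 142, 134, 116, 101, 97, 96, 96, 96, 95, 96, 97, 98]
141.5 [0.0047 0.0659]
142.5 [0.0047 0.0655]
143 [0.0047 0.0652]
229 [-0.0155  0.0568]
230 [-0.015   0.0568]
320 [0.0236 0.0551]
321 [0.024  0.0551]
322 [0.0244 0.0551]
w8 rows [98, 102, 112, 118, 121, 129, 137, 140, 140, 140] [90, 101, 113, 119, 122, 129, 136, 140, 140, 140]
155 L [135, 134, 135, 134, 134, 135, 137, 138, 139, 139, 139, 139, 139, 140] R [139, 139, 140, 139, 139, 139, 139, 140, 139, 138, 139, 139, 140, 141, 141, 141]
190 L [88, 87, 88, 91, 94, 101, 117, 131, 137, 138, 138, 139, 138, 138] R [138, 138, 138, 138, 137, 134, 123, 112, 107, 107, 106, 106, 104, 100, 95, 92]
141.5 [0.0017 0.066 ]
142.5 [0.0017 0.0655]
143 [0.0017 0.0653]
229 [-0.018  0.056]
230 [-0.0176  0.056 ]
320 [0.0211 0.056 ]
321 [0.0216 0.056 ]
322 [0.022 0.056]
```

Call:
move_arm([
  {"x":0.015,"y":0,"z":0.02,"wx":0,"wy":0,"wz":0,"hand":0.3},
  {"x":0.04,"y":0.001,"z":0.06,"wx":0,"wy":0,"wz":0,"hand":0.3},
  {"x":0.065,"y":0.001,"z":0.1,"wx":0,"wy":0,"wz":0,"hand":0.3},
  {"x":0.083,"y":0.001,"z":0.14,"wx":0,"wy":0,"wz":0,"hand":0.3},
  {"x":0.09,"y":0.001,"z":0.165,"wx":0,"wy":0,"wz":0,"hand":0.3},
  {"x":0.09,"y":0.001,"z":0.18,"wx":0,"wy":0,"wz":0,"hand":0.3},
  {"x":0.09,"y":0.001,"z":0.18,"wx":0,"wy":0,"wz":0,"hand":0.3},
  {"x":0.09,"y":0.001,"z":0.18,"wx":0,"wy":0,"wz":0,"hand":0.3},
])

```text
time: 19.65
tool_pos: [0.5751, 0.1945, 0.0911]
tool_rot: [3.14, 0.001, 1.571]
contact_force: [0.6, 0.1, -0.2]
opening: 0.0396
```

```bash
python3 look.py w9; python3 - <<'E'
from h import *
p=dict(np.load("pics/w9.npz"));s=monitor.observe(); g=cv2.cvtColor(cv2.imread("pics/w9.png"),cv2.COLOR_BGR2GRAY); a=cv2.imread("pics/w9.png")
goto([.5742,.1948,.064],[np.pi,0,np.pi/2])
for n,X in (("cell inner end",s["tool_pos"]+[0,.0657,.0208]),("lugL",[.5517,.2545,.052]),("lugR",[.5967,.2545,.052]),("endlug",[.5742,.2635,.052]),("tongueL",[.5592,.275,.046])): print(n,np.round(proj(p,X,1)))
for r in range(70,150,8): print(r,g[r,200:350:3].tolist())
E
```

```text
top bright rows 190 259
t 19.75 pos [0.5751 0.1947 0.0913] rot [3.1396e+00 5.0000e-04 1.5715e+00] j6 0.2 F [-0.73 -0.14  0.27]
d [-0.2932  0.0306  0.0255] w [ 3.14 -3.28 86.62]
t 19.75 pos [0.5751 0.1947 0.0913] rot [3.1396e+00 5.0000e-04 1.5715e+00] j6 0.2 F [-0.73 -0.14  0.27]
d [ 0.0002 -0.001   0.0273] w [0.11 0.03 0.04]
cell inner end [271. 142.]
lugL [233. 145.]
lugR [307. 145.]
endlug [270. 130.]
tongueL [245. 112.]
70 [120, 120, 120, 120, 120, 121, 121, 121, 122, 121, 120, 119, 119, 120, 120, 119, 120, 119, 119, 119, 119, 120, 120, 120, 120, 120, 121, 120, 121, 121, 122, 121, 121, 121, 120, 119, 120, 120, 119, 119, 120, 120, 120, 120, 120, 119, 120, 119, 119, 119]
78 [121, 121, 120, 120, 119, 119, 120, 120, 120, 120, 119, 119, 120, 120, 121, 121, 120, 121, 120, 120, 120, 121, 121, 121, 121, 121, 122, 121, 122, 122, 121, 121, 120, 120, 120, 121, 121, 121, 119, 119, 119, 118, 119, 118, 118, 119, 119, 119, 119, 119]
86 [120, 120, 120, 120, 120, 120, 120, 120, 119, 119, 119, 119, 119, 119, 119, 120, 121, 121, 122, 123, 122, 123, 121, 121, 121, 120, 120, 121, 122, 122, 123, 122, 1
[... 1165 characters left out ...]
37, 130, 96, 95, 99, 128, 130, 129, 129, 129, 130, 129, 129, 130, 129, 130, 130, 130, 131, 129, 130, 122, 100, 101, 101, 103, 103, 103, 104, 106, 105, 104, 104, 103, 134, 149, 149, 149, 149]
134 [135, 133, 132, 132, 132, 132, 132, 134, 133, 128, 128, 124, 120, 127, 127, 127, 128, 128, 128, 129, 129, 128, 128, 128, 128, 127, 127, 127, 127, 127, 128, 130, 127, 127, 127, 127, 113, 129, 176, 159, 108, 106, 105, 105, 133, 147, 148, 148, 149, 149]
142 [137, 137, 134, 133, 132, 132, 132, 132, 131, 132, 137, 136, 135, 136, 136, 137, 137, 136, 136, 135, 136, 137, 137, 136, 136, 136, 135, 136, 136, 136, 135, 136, 135, 133, 133, 133, 131, 133, 136, 131, 124, 118, 131, 147, 147, 147, 147, 147, 149, 149]
```

```bash
python3 - <<'E'
import cv2
a=cv2.imread("pics/w9.png"); a=cv2.convertScaleAbs(a,alpha=1.5,beta=-60)
cv2.imwrite("pics/v9.png",cv2.resize(a[100:220,195:355],None,fx=4.9,fy=4.9,interpolation=cv2.INTER_CUBIC))
E
```

```text
(no output)
```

View pics/v9.png

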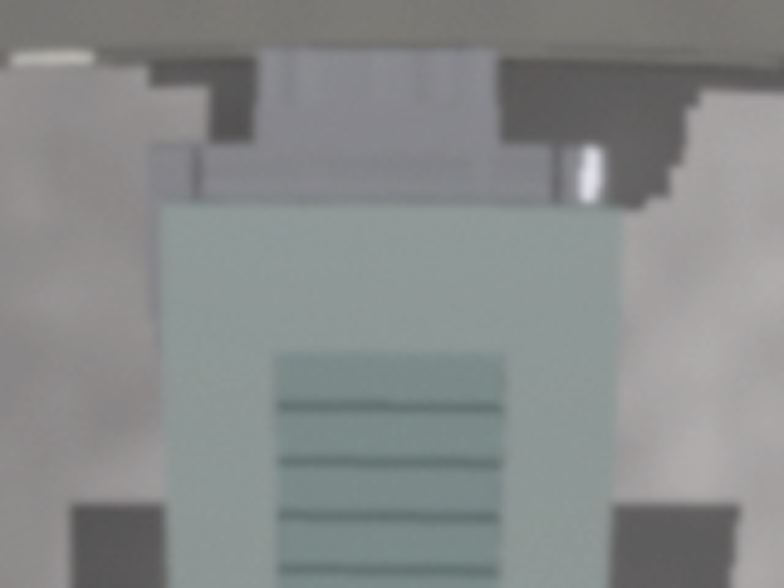

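Relative to the tray, the cell sits 1.2 mm too far right: depth-scaled, cell centre column 391 against lug centre 378. Lengthwise it is within 1 mm. I'll correct sideways and lower.

Call:
move_arm([
  {"x":0,"y":-0.0012,"z":0.005,"wx":0,"wy":0,"wz":0,"hand":0.3},
  {"x":0,"y":-0.0012,"z":0.015,"wx":0,"wy":0,"wz":0,"hand":0.3},
  {"x":0,"y":-0.0012,"z":0.025,"wx":0,"wy":0,"wz":0,"hand":0.3},
  {"x":0,"y":-0.0012,"z":0.035,"wx":0,"wy":0,"wz":0,"hand":0.3},
  {"x":0,"y":-0.0012,"z":0.043,"wx":0,"wy":0,"wz":0,"hand":0.3},
  {"x":0,"y":-0.0012,"z":0.048,"wx":0,"wy":0,"wz":0,"hand":0.3},
  {"x":0,"y":-0.0012,"z":0.048,"wx":0,"wy":0,"wz":0,"hand":0.3},
  {"x":0,"y":-0.0012,"z":0.048,"wx":0,"wy":0,"wz":0,"hand":0.3},
])

```text
time: 20.75
tool_pos: [0.5733, 0.1949, 0.0423]
tool_rot: [3.141, 0.001, 1.572]
contact_force: [0.4, -0.7, -0.3]
opening: 0.0397
```

```bash
python3 look.py w10; python3 - <<'E'
from h import *
goto([.5739,.1945,.032],[np.pi,0,np.pi/2])
g=cv2.cvtColor(cv2.imread("pics/w10.png"),cv2.COLOR_BGR2GRAY)
for r in (112,116,120,124,128,132,136,140,144,150,160): print(r,g[r,216:330:2].tolist())
print("col275",list(enumerate(g[105:160,275].tolist(),105)))
E
```

```text
top bright rows 190 259
t 20.85 pos [0.5733 0.195  0.0424] rot [3.1411e+00 7.0000e-04 1.5721e+00] j6 0.2 F [ 0.1  -0.05 -0.08]
d [-0.2935  0.0323 -0.0233] w [ 3.09 -3.2  86.65]
t 20.85 pos [0.5733 0.195  0.0424] rot [3.1411e+00 7.0000e-04 1.5721e+00] j6 0.2 F [ 0.1  -0.05 -0.08]
d [-0.0004  0.0006  0.0104] w [0.03 0.04 0.08]
112 [96, 96, 98, 98, 99, 100, 99, 99, 98, 98, 98, 98, 99, 105, 128, 137, 136, 133, 132, 136, 138, 137, 136, 136, 135, 135, 136, 135, 134, 137, 137, 136, 136, 136, 134, 133, 132, 135, 136, 136, 134, 134, 135, 136, 137, 131, 107, 99, 99, 98, 98, 98, 98, 98, 99, 99, 99]
116 [100, 102, 101, 102, 103, 102, 102, 102, 102, 101, 101, 101, 101, 106, 129, 137, 135, 132, 131, 135, 137, 137, 136, 135, 135, 135, 135, 135, 133, 136, 137, 136, 136, 135, 134, 132, 132, 134, 136, 136, 134, 133, 135, 136, 136, 130, 109, 103, 103, 103, 103, 103, 103, 103, 104, 104, 104]
120 [98, 99, 99, 100, 101, 100, 100, 100, 100, 100, 100, 100, 100, 106, 130, 137, 135, 131, 131, 135, 137, 137, 135, 136, 136, 135, 135, 134, 134, 136, 136, 136, 136, 136, 134, 132, 132, 133, 135, 136, 133, 133, 133
[... 2333 characters left out ...]
4, 143, 140, 113, 114, 130, 131]
col275 [(105, 119), (106, 123), (107, 131), (108, 137), (109, 138), (110, 138), (111, 138), (112, 138), (113, 137), (114, 137), (115, 137), (116, 137), (117, 136), (118, 136), (119, 136), (120, 136), (121, 136), (122, 135), (123, 134), (124, 134), (125, 133), (126, 134), (127, 134), (128, 134), (129, 134), (130, 134), (131, 133), (132, 133), (133, 133), (134, 133), (135, 133), (136, 132), (137, 131), (138, 131), (139, 131), (140, 130), (141, 135), (142, 141), (143, 145), (144, 145), (145, 144), (146, 144), (147, 144), (148, 144), (149, 144), (150, 145), (151, 145), (152, 144), (153, 144), (154, 145), (155, 145), (156, 145), (157, 144), (158, 144), (159, 144)]
```

Laterally the cell is now within 0.5 mm of the lug centre, and lengthwise about 0.7 mm from the pocket centre. Lowering gently to contact.

Call:
move_arm([
  {"x":-0.0005,"y":0.0005,"z":0.002,"wx":0,"wy":0,"wz":0,"hand":0.3},
  {"x":-0.0005,"y":0.0005,"z":0.005,"wx":0,"wy":0,"wz":0,"hand":0.3},
  {"x":-0.0005,"y":0.0005,"z":0.008,"wx":0,"wy":0,"wz":0,"hand":0.3},
  {"x":-0.0005,"y":0.0005,"z":0.01,"wx":0,"wy":0,"wz":0,"hand":0.3},
  {"x":-0.0005,"y":0.0005,"z":0.011,"wx":0,"wy":0,"wz":0,"hand":0.3},
  {"x":-0.0005,"y":0.0005,"z":0.0115,"wx":0,"wy":0,"wz":0,"hand":0.3},
  {"x":-0.0005,"y":0.0005,"z":0.012,"wx":0,"wy":0,"wz":0,"hand":0.3},
])

```text
time: 21.72
tool_pos: [0.5736, 0.1944, 0.0301]
tool_rot: [-3.141, 0.001, 1.572]
contact_force: [0.0, 0.3, -0.4]
opening: 0.0393
```

Call:
move_arm([
  {"x":0,"y":0,"z":0.0005,"wx":0,"wy":0,"wz":0,"hand":0.3},
  {"x":0,"y":0,"z":0.001,"wx":0,"wy":0,"wz":0,"hand":0.3},
])

```text
time: 21.98
tool_pos: [0.5736, 0.1944, 0.0291]
tool_rot: [-3.141, 0.001, 1.572]
contact_force: [-0.5, 0.2, 3.8]
opening: 0.0397
```

Call:
move_arm([
  {"x":0,"y":0,"z":0.0004,"wx":0,"wy":0,"wz":0,"hand":0.3},
  {"x":0,"y":0,"z":0.0007,"wx":0,"wy":0,"wz":0,"hand":0.3},
])

```text
time: 22.22
tool_pos: [0.5736, 0.1944, 0.029]
tool_rot: [3.142, 0.001, 1.572]
contact_force: [-1.9, -1.2, 7.8]
opening: 0.0396
```

Contact came at TCP z 0.0290, as predicted for the cell lying on the bed. I'll relax the press, then release slowly.

Call:
move_arm([
  {"x":0,"y":0,"z":-0.0004,"wx":0,"wy":0,"wz":0,"hand":0.3},
  {"x":0,"y":0,"z":-0.0009,"wx":0,"wy":0,"wz":0,"hand":0.3},
  {"x":0,"y":0,"z":-0.0009,"wx":0,"wy":0,"wz":0,"hand":0.45},
  {"x":0,"y":0,"z":-0.0009,"wx":0,"wy":0,"wz":0,"hand":0.5},
  {"x":0,"y":0,"z":-0.0009,"wx":0,"wy":0,"wz":0,"hand":0.6},
  {"x":0,"y":0,"z":-0.0009,"wx":0,"wy":0,"wz":0,"hand":0.65},
  {"x":0,"y":0,"z":-0.0009,"wx":0,"wy":0,"wz":0,"hand":0.65},
])

```text
time: 23.1
tool_pos: [0.5736, 0.1944, 0.0292]
tool_rot: [-3.141, 0.001, 1.572]
contact_force: [1.0, 0.4, -0.4]
opening: 0.0592
```

```bash
python3 look.py w11; python3 - <<'E'
from h import *
print(monitor.observe()["opening"])
g=cv2.cvtColor(cv2.imread("pics/w11.png"),cv2.COLOR_BGR2GRAY)
for r in (136,146,150,160,170): print(r,g[r,216:332].tolist())
print("col275",list(enumerate(g[120:160,275].tolist(),120)))
E
```

```text
top bright rows 190 259
t 23.2 pos [0.5736 0.1943 0.0292] rot [-3.1413e+00  9.0000e-04  1.5721e+00] j6 0.2 F [ 0.18 -0.79  0.53]
d [-0.2929  0.032  -0.0365] w [ 3.06 -3.16 86.65]
0.05960540269549158
136 [131, 131, 131, 130, 123, 111, 108, 118, 128, 132, 133, 133, 133, 133, 132, 133, 133, 133, 133, 133, 133, 133, 133, 133, 133, 133, 133, 133, 133, 132, 132, 133, 133, 133, 133, 133, 133, 132, 133, 132, 133, 132, 133, 133, 132, 133, 132, 132, 132, 132, 133, 132, 132, 132, 132, 132, 132, 132, 132, 133, 132, 132, 132, 133, 132, 133, 132, 132, 133, 132, 132, 131, 132, 132, 132, 132, 132, 132, 132, 132, 132, 132, 132, 132, 132, 133, 132, 132, 132, 132, 132, 132, 132, 132, 132, 132, 132, 132, 131, 131, 132, 131, 131, 131, 131, 132, 132, 131, 131, 129, 121, 102, 100, 115, 128, 131]
146 [131, 131, 131, 129, 123, 113, 107, 116, 128, 133, 135, 138, 141, 143, 144, 144, 143, 144, 144, 144, 144, 144, 145, 144, 144, 145, 144, 144, 144, 144, 144, 145, 144, 144, 144, 145, 144, 144, 145, 144, 144, 144, 145, 145, 145, 144, 145, 145, 144, 144, 144, 145, 145, 145, 145, 145, 145, 145, 144, 144, 144, 145, 1
[... 1810 characters left out ...]
3, 144, 144, 143, 143, 144, 144, 144, 144, 144, 144, 144, 143, 144, 144, 144, 144, 144, 144, 144, 144, 143, 144, 144, 144, 144, 144, 144, 144, 143, 143, 141, 138, 134, 131, 128, 118, 104, 102, 115, 126, 130, 130]
col275 [(120, 136), (121, 136), (122, 135), (123, 134), (124, 134), (125, 134), (126, 135), (127, 134), (128, 134), (129, 134), (130, 134), (131, 133), (132, 134), (133, 133), (134, 134), (135, 133), (136, 133), (137, 131), (138, 131), (139, 131), (140, 131), (141, 134), (142, 141), (143, 144), (144, 144), (145, 145), (146, 144), (147, 145), (148, 145), (149, 145), (150, 145), (151, 145), (152, 145), (153, 144), (154, 145), (155, 144), (156, 144), (157, 144), (158, 144), (159, 144)]
```

Released. The cell lies between the side lugs (cell columns 228–321, lug faces at 222 and 327) with bed visible on both sides. Retreating upward, then going round to the front of the plate.

Call:
move_arm([
  {"x":0,"y":0,"z":-0.003,"wx":0,"wy":0,"wz":0,"hand":0.65},
  {"x":0,"y":0,"z":-0.012,"wx":0,"wy":0,"wz":0,"hand":0.65},
  {"x":0,"y":0,"z":-0.03,"wx":0,"wy":0,"wz":0,"hand":0.65},
  {"x":0,"y":0,"z":-0.055,"wx":0,"wy":0,"wz":0,"hand":0.65},
  {"x":0,"y":0,"z":-0.08,"wx":0,"wy":0,"wz":0,"hand":0.65},
  {"x":-0.02,"y":0,"z":-0.09,"wx":0,"wy":0,"wz":0,"hand":0.3},
  {"x":-0.05,"y":0,"z":-0.09,"wx":0,"wy":0,"wz":0,"hand":0},
  {"x":-0.08,"y":0,"z":-0.09,"wx":0,"wy":0,"wz":0,"hand":0},
])

```text
time: 24.2
tool_pos: [0.5734, 0.1124, 0.1196]
tool_rot: [-3.141, 0.001, 1.572]
contact_force: [0.6, 0.2, -0.3]
opening: 0.0338
```

Call:
move_arm([
  {"x":-0.005,"y":0,"z":0,"wx":0,"wy":0,"wz":0,"hand":0},
  {"x":-0.005,"y":0,"z":0,"wx":0,"wy":0,"wz":0,"hand":0},
  {"x":-0.005,"y":0,"z":0,"wx":0,"wy":0,"wz":0,"hand":0},
  {"x":-0.005,"y":0,"z":0,"wx":0,"wy":0,"wz":0,"hand":0},
])

```text
time: 24.7
tool_pos: [0.5736, 0.1102, 0.1192]
tool_rot: [-3.141, 0.001, 1.573]
contact_force: [0.8, 0.3, 0.4]
opening: 0.0008
```

```bash
python3 look.py w12; python3 - <<'E'
from h import *
p=dict(np.load("pics/w12.npz")); a=cv2.imread("pics/w12.png")
s=monitor.observe(); print(s["opening"])
for n,X in (("cell",[.574,.222,.05]),("cellend",[.574,.26,.05]),("front",[.574,.184,.05]),("plate top in",[.574,.1625,.065]),("plate out",[.574,.1535,.065])): print(n,np.round(proj(p,X,1),1))
c=275; g=cv2.cvtColor(a,cv2.COLOR_BGR2GRAY); print(list(enumerate(g[0:200,c].tolist())))
r=int(proj(p,[.574,.222,.05],1)[1]); print(r,g[r,215:335].tolist()); print(a[r,230:320:15].tolist())
goto([.574,.115,.042],[np.pi,0,np.pi/2])
E
```

```text
top bright rows 190 259
t 24.8 pos [0.5736 0.11   0.1192] rot [-3.1412e+00  9.0000e-04  1.5730e+00] j6 0.06 F [ 0.32 -1.07 -0.71]
d [-0.2086  0.0319  0.0534] w [ 3.05 -3.16 86.71]
0.0007081305414040836
cell [272.4  68.1]
cellend [272.5  17.1]
front [272.3 121.9]
plate top in [272.2 154.7]
plate out [272.1 168.2]
[(0, 142), (1, 142), (2, 141), (3, 141), (4, 140), (5, 139), (6, 140), (7, 139), (8, 139), (9, 140), (10, 139), (11, 130), (12, 113), (13, 100), (14, 112), (15, 132), (16, 144), (17, 149), (18, 151), (19, 151), (20, 151), (21, 151), (22, 151), (23, 150), (24, 151), (25, 151), (26, 151), (27, 151), (28, 151), (29, 151), (30, 151), (31, 150), (32, 147), (33, 140), (34, 138), (35, 139), (36, 140), (37, 140), (38, 138), (39, 131), (40, 122), (41, 130), (42, 139), (43, 140), (44, 140), (45, 139), (46, 134), (47, 128), (48, 134), (49, 139), (50, 140), (51, 140), (52, 137), (53, 131), (54, 129), (55, 136), (56, 140), (57, 140), (58, 139), (59, 136), (60, 128), (61, 129), (62, 135), (63, 139), (64, 140), (65, 139), (66, 136), (67, 131), (68, 130), (69, 136), (70, 139), (71, 140), (72
[... 1648 characters left out ...]
148, 149, 149, 150, 150, 149, 150, 149, 150, 150, 149, 149, 147, 142, 136, 132, 132, 132, 131, 132, 132, 132, 132, 132, 132, 132, 130, 130, 130, 130, 131, 131, 131, 131, 131, 131, 131, 131, 131, 131, 131, 134, 139, 145, 148, 149, 149, 150, 150, 150, 150, 150, 149, 150, 149, 149, 143, 128, 115, 110, 109, 108, 109, 108, 107, 106, 106, 104, 104, 103, 103, 103, 102, 102, 103, 103, 104, 105, 106, 106, 107, 107, 107, 108, 110, 116, 133, 151, 158]
[[139, 140, 142], [146, 147, 144], [138, 139, 129], [133, 133, 124], [149, 150, 143], [110, 110, 110]]
t 24.8 pos [0.5736 0.11   0.1192] rot [-3.1412e+00  9.0000e-04  1.5730e+00] j6 0.06 F [ 0.32 -1.07 -0.71]
d [0.005  0.0004 0.0772] w [-0.02  0.05  0.13]
```

The cell fills rows 17–121, which is where a flat seated cell at y 0.184–0.260 should project. The plate is where expected too. Lowering the closed fingers in front of the plate.

Call:
move_arm([
  {"x":0,"y":0,"z":0.015,"wx":0,"wy":0,"wz":0,"hand":0},
  {"x":0,"y":0,"z":0.035,"wx":0,"wy":0,"wz":0,"hand":0},
  {"x":0,"y":0,"z":0.055,"wx":0,"wy":0,"wz":0,"hand":0},
  {"x":0,"y":0,"z":0.07,"wx":0,"wy":0,"wz":0,"hand":0},
  {"x":0.005,"y":0,"z":0.077,"wx":0,"wy":0,"wz":0,"hand":0},
  {"x":0.015,"y":0,"z":0.077,"wx":0,"wy":0,"wz":0,"hand":0},
  {"x":0.022,"y":0,"z":0.077,"wx":0,"wy":0,"wz":0,"hand":0},
  {"x":0.025,"y":0,"z":0.077,"wx":0,"wy":0,"wz":0,"hand":0},
])

```text
time: 25.8
tool_pos: [0.574, 0.1352, 0.0429]
tool_rot: [3.141, 0.001, 1.573]
contact_force: [0.3, -0.5, -0.4]
opening: 0.0005
```

Call:
move_arm([
  {"x":0.001,"y":0,"z":0,"wx":0,"wy":0,"wz":0,"hand":0},
  {"x":0.002,"y":0,"z":0,"wx":0,"wy":0,"wz":0,"hand":0},
  {"x":0.004,"y":0,"z":0,"wx":0,"wy":0,"wz":0,"hand":0},
  {"x":0.006,"y":0,"z":0,"wx":0,"wy":0,"wz":0,"hand":0},
  {"x":0.008,"y":0,"z":0,"wx":0,"wy":0,"wz":0,"hand":0},
  {"x":0.01,"y":0,"z":0,"wx":0,"wy":0,"wz":0,"hand":0},
  {"x":0.012,"y":0,"z":0,"wx":0,"wy":0,"wz":0,"hand":0},
  {"x":0.014,"y":0,"z":0,"wx":0,"wy":0,"wz":0,"hand":0},
])

```text
time: 26.8
tool_pos: [0.5737, 0.1484, 0.0422]
tool_rot: [-3.141, 0.001, 1.572]
contact_force: [-0.6, -1.9, -0.1]
opening: 0.0
```

Call:
move_arm([
  {"x":0.003,"y":0,"z":0,"wx":0,"wy":0,"wz":0,"hand":0},
  {"x":0.006,"y":0,"z":0,"wx":0,"wy":0,"wz":0,"hand":0},
  {"x":0.009,"y":0,"z":0,"wx":0,"wy":0,"wz":0,"hand":0},
  {"x":0.012,"y":0,"z":0,"wx":0,"wy":0,"wz":0,"hand":0},
  {"x":0.015,"y":0,"z":0,"wx":0,"wy":0,"wz":0,"hand":0},
  {"x":0.018,"y":0,"z":0,"wx":0,"wy":0,"wz":0,"hand":0},
  {"x":0.021,"y":0,"z":0,"wx":0,"wy":0,"wz":0,"hand":0},
  {"x":0.024,"y":0,"z":0,"wx":0,"wy":0,"wz":0,"hand":0},
])

```text
time: 27.8
tool_pos: [0.5738, 0.1726, 0.0422]
tool_rot: [3.142, 0.001, 1.572]
contact_force: [2.0, -2.7, -1.1]
opening: 0.0001
```

Call:
move_arm([
  {"x":0.003,"y":0,"z":0,"wx":0,"wy":0,"wz":0,"hand":0},
  {"x":0.006,"y":0,"z":0,"wx":0,"wy":0,"wz":0,"hand":0},
  {"x":0.009,"y":0,"z":0,"wx":0,"wy":0,"wz":0,"hand":0},
  {"x":0.012,"y":0,"z":0,"wx":0,"wy":0,"wz":0,"hand":0},
  {"x":0.015,"y":0,"z":0,"wx":0,"wy":0,"wz":0,"hand":0},
  {"x":0.018,"y":0,"z":0,"wx":0,"wy":0,"wz":0,"hand":0},
  {"x":0.021,"y":0,"z":0,"wx":0,"wy":0,"wz":0,"hand":0},
  {"x":0.024,"y":0,"z":0,"wx":0,"wy":0,"wz":0,"hand":0},
])

```text
time: 28.8
tool_pos: [0.5736, 0.1966, 0.0422]
tool_rot: [-3.141, 0.001, 1.572]
contact_force: [1.9, -3.1, 0.6]
opening: 0.0005
```

Call:
move_arm([
  {"x":0.003,"y":0,"z":0,"wx":0,"wy":0,"wz":0,"hand":0},
  {"x":0.006,"y":0,"z":0,"wx":0,"wy":0,"wz":0,"hand":0},
  {"x":0.009,"y":0,"z":0,"wx":0,"wy":0,"wz":0,"hand":0},
  {"x":0.012,"y":0,"z":0,"wx":0,"wy":0,"wz":0,"hand":0},
  {"x":0.015,"y":0,"z":0,"wx":0,"wy":0,"wz":0,"hand":0},
  {"x":0.018,"y":0,"z":0,"wx":0,"wy":0,"wz":0,"hand":0},
  {"x":0.021,"y":0,"z":0,"wx":0,"wy":0,"wz":0,"hand":0},
  {"x":0.024,"y":0,"z":0,"wx":0,"wy":0,"wz":0,"hand":0},
])

```text
time: 29.8
tool_pos: [0.5736, 0.2206, 0.0422]
tool_rot: [-3.141, 0.001, 1.572]
contact_force: [0.5, -3.0, 1.0]
opening: 0.0004
```

Call:
move_arm([
  {"x":0.003,"y":0,"z":0,"wx":0,"wy":0,"wz":0,"hand":0},
  {"x":0.006,"y":0,"z":0,"wx":0,"wy":0,"wz":0,"hand":0},
  {"x":0.009,"y":0,"z":0,"wx":0,"wy":0,"wz":0,"hand":0},
  {"x":0.012,"y":0,"z":0,"wx":0,"wy":0,"wz":0,"hand":0},
  {"x":0.015,"y":0,"z":0,"wx":0,"wy":0,"wz":0,"hand":0},
  {"x":0.018,"y":0,"z":0,"wx":0,"wy":0,"wz":0,"hand":0},
  {"x":0.02,"y":0,"z":0,"wx":0,"wy":0,"wz":0,"hand":0},
])

```text
time: 30.68
tool_pos: [0.5735, 0.2406, 0.0421]
tool_rot: [-3.141, 0.001, 1.572]
contact_force: [0.8, -1.6, 0.8]
opening: 0.0007
```

Call:
move_arm([
  {"x":0.0015,"y":0,"z":0,"wx":0,"wy":0,"wz":0,"hand":0},
  {"x":0.003,"y":0,"z":0,"wx":0,"wy":0,"wz":0,"hand":0},
  {"x":0.0045,"y":0,"z":0,"wx":0,"wy":0,"wz":0,"hand":0},
  {"x":0.006,"y":0,"z":0,"wx":0,"wy":0,"wz":0,"hand":0},
  {"x":0.0075,"y":0,"z":0,"wx":0,"wy":0,"wz":0,"hand":0},
  {"x":0.009,"y":0,"z":0,"wx":0,"wy":0,"wz":0,"hand":0},
  {"x":0.01,"y":0,"z":0,"wx":0,"wy":0,"wz":0,"hand":0},
])

```text
time: 31.55
tool_pos: [0.5735, 0.2505, 0.0422]
tool_rot: [-3.141, 0.001, 1.572]
contact_force: [1.4, -1.7, 1.5]
opening: 0.0007
```

Call:
move_arm([
  {"x":0.001,"y":0,"z":0,"wx":0,"wy":0,"wz":0,"hand":0},
  {"x":0.002,"y":0,"z":0,"wx":0,"wy":0,"wz":0,"hand":0},
  {"x":0.003,"y":0,"z":0,"wx":0,"wy":0,"wz":0,"hand":0},
])

```text
time: 31.92
tool_pos: [0.5734, 0.2534, 0.0421]
tool_rot: [-3.141, 0.001, 1.572]
contact_force: [1.6, -1.8, 0.5]
opening: 0.001
```

Call:
move_arm([
  {"x":0.001,"y":0,"z":0,"wx":0,"wy":0,"wz":0,"hand":0},
  {"x":0.002,"y":0,"z":0,"wx":0,"wy":0,"wz":0,"hand":0},
])

```text
time: 32.17
tool_pos: [0.5735, 0.2546, 0.0421]
tool_rot: [-3.141, 0.002, 1.572]
contact_force: [1.5, -8.8, 0.8]
opening: 0.0006
```

Call:
move_arm([
  {"x":0.001,"y":0,"z":0,"wx":0,"wy":0,"wz":0,"hand":0},
  {"x":0.002,"y":0,"z":0,"wx":0,"wy":0,"wz":0,"hand":0},
])

```text
time: 32.42
tool_pos: [0.5735, 0.2547, 0.0422]
tool_rot: [-3.14, 0.005, 1.572]
contact_force: [1.6, -16.4, 3.5]
opening: 0.0008
```

The tray stopped rigidly after about 0.11 m of travel (Fy 16 N). Backing off.

Call:
move_arm([
  {"x":-0.002,"y":0,"z":0,"wx":0,"wy":0,"wz":0,"hand":0},
  {"x":-0.006,"y":0,"z":0,"wx":0,"wy":0,"wz":0,"hand":0},
  {"x":-0.02,"y":0,"z":0,"wx":0,"wy":0,"wz":0,"hand":0},
  {"x":-0.05,"y":0,"z":0,"wx":0,"wy":0,"wz":0,"hand":0},
  {"x":-0.08,"y":0,"z":-0.03,"wx":0,"wy":0,"wz":0,"hand":0},
  {"x":-0.11,"y":0,"z":-0.07,"wx":0,"wy":0,"wz":0,"hand":0},
  {"x":-0.13,"y":0,"z":-0.11,"wx":0,"wy":0,"wz":0,"hand":0},
  {"x":-0.13,"y":0,"z":-0.13,"wx":0,"wy":0,"wz":0,"hand":0},
])

```text
time: 33.42
tool_pos: [0.5744, 0.1256, 0.1748]
tool_rot: [3.139, 0.001, 1.57]
contact_force: [0.3, 0.7, -1.0]
opening: 0.0006
```

Call:
move_arm([
  {"x":0,"y":0,"z":0,"wx":0,"wy":0,"wz":0,"hand":0},
  {"x":0,"y":0,"z":0,"wx":0,"wy":0,"wz":0,"hand":0},
  {"x":0,"y":0,"z":0,"wx":0,"wy":0,"wz":0,"hand":0},
])

```text
time: 33.8
tool_pos: [0.5729, 0.1277, 0.1708]
tool_rot: [-3.139, 0.001, 1.573]
contact_force: [-0.2, -0.6, 0.0]
opening: 0.0007
```

```bash
python3 look.py w13; python3 - <<'E'
from h import *
p=dict(np.load("pics/w13.npz")); a=cv2.imread("pics/w13.png"); g=cv2.cvtColor(a,cv2.COLOR_BGR2GRAY)
for n,X in (("plate top out",[.574,.2641,.065]),("plate top in",[.574,.2721,.065]),("old plate",[.574,.1535,.065])): print(n,np.round(proj(p,X,1),1))
for c in (250,275,300): print(c,g[0:120,c].tolist())
t0=cv2.imread("pics/top0.png").astype(int); t=cv2.imread("pics/w13t.png").astype(int)
d=(abs(t-t0).max(2)>45).astype(np.uint8); d=cv2.morphologyEx(d,cv2.MORPH_OPEN,np.ones((3,3)))
n,_,st,_=cv2.connectedComponentsWithStats(d); print([s.tolist() for s in st[1:] if s[4]>12])
print(monitor.observe()["contact_force"])
E
```

```text
top bright rows 190 259
t 33.9 pos [0.5732 0.1277 0.1711] rot [-3.1393e+00  1.0000e-03  1.5726e+00] j6 0.09 F [0.74 0.19 0.12]
d [-0.2261  0.0326  0.1053] w [ 2.97 -3.07 86.68]
plate top out [273.6  45.9]
plate top in [273.6  36.6]
old plate [273.3 179.8]
250 [122, 122, 122, 122, 122, 122, 122, 122, 122, 122, 122, 122, 122, 121, 122, 122, 121, 122, 122, 122, 122, 123, 123, 122, 123, 123, 122, 122, 115, 102, 95, 104, 115, 112, 98, 87, 85, 83, 82, 81, 78, 72, 66, 61, 59, 59, 58, 59, 59, 61, 71, 86, 95, 97, 101, 113, 129, 136, 136, 135, 134, 135, 135, 136, 137, 137, 139, 138, 138, 137, 137, 136, 135, 134, 134, 133, 134, 134, 136, 137, 138, 137, 137, 137, 138, 137, 136, 136, 135, 135, 135, 135, 136, 135, 136, 137, 137, 138, 138, 139, 139, 139, 139, 139, 139, 140, 139, 139, 139, 139, 140, 140, 141, 141, 142, 143, 143, 144, 145, 145]
275 [122, 122, 122, 122, 121, 121, 122, 122, 123, 123, 123, 123, 123, 123, 122, 123, 123, 122, 123, 123, 123, 124, 123, 123, 123, 123, 124, 122, 114, 97, 99, 118, 128, 120, 100, 86, 83, 82, 81, 80, 76, 70, 64, 60, 59, 59, 58, 59, 58, 61, 69, 85, 96, 99, 99, 98
[... 946 characters left out ...]
], [86, 187, 4, 36, 109], [80, 189, 5, 48, 147], [76, 191, 4, 25, 80], [289, 191, 19, 31, 471], [72, 194, 3, 14, 42], [202, 219, 3, 6, 18], [60, 226, 76, 86, 1797], [175, 226, 36, 102, 1370], [161, 239, 5, 3, 15], [132, 246, 4, 9, 31], [54, 267, 7, 7, 38], [73, 266, 8, 5, 32], [82, 266, 5, 3, 15], [82, 266, 18, 19, 149], [74, 272, 5, 5, 23], [83, 273, 4, 7, 24], [175, 274, 12, 19, 98], [48, 279, 16, 14, 105], [73, 279, 7, 6, 32], [67, 287, 17, 16, 171], [47, 294, 4, 5, 17], [0, 312, 30, 63, 977], [192, 328, 226, 92, 10708], [109, 344, 4, 7, 25], [0, 346, 4, 16, 54], [107, 355, 4, 7, 24], [105, 368, 5, 7, 29], [94, 403, 97, 17, 648], [528, 410, 32, 10, 205]]
[0.73817361 0.19210902 0.12390762]
```

```bash
python3 -c "
from cell import robot
print(robot.hand_in())"
```

```text
the job is handed in; nothing more can be done
None
```

The glass counting cell is in the reader tray with the tray pushed home, and I handed the job in at about 34 s of the 72 s allowed; no verdict was reported.

- **Slide:** I picked the left-lane piece, the widest, with a rim and ruled grid. I touched down at 3–4 mm/s and slid it about 89 mm with readings of 4.4–6.7 N; the highest reading at touch-down was 8.2 N. The overhang measured about 25 mm, a third of its length.
- **Pinch and placing:** I gripped the overhanging end by its long sides at 12 N and lifted it off. I then turned it 90°, corrected it sideways by about 1 mm against the lugs, and lowered it. It met the bed at the expected height, and the reading there was 7.8 N.
- **Seating check:** After release, the cell's outline fell within about 1 mm of where a flat, seated cell should appear, between the side lugs.
- **Tray:** It took 2–3 N while moving, then stopped rigidly after about 0.11 m at 16 N. The last picture shows the front plate at the reader's face.
- **Surroundings:** Near the warmer, the only change in the top camera was the cell's own lane. The fingers were clear and the force reading was about zero at hand-in.

**Disagreements:** the top and wrist cameras differed by about 2 mm on the tray position, so I aligned the cell to the lugs in the wrist view instead. The cell cannot be seen inside the closed reader, so its seating was last checked before the push. By then I had used most of the pictures, so I judged the later checks from pixel values instead.

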